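Lay out the seasoning tray from the tin stack and start the slow cooker

ROBOT

A 7-joint arm with a two-finger parallel gripper is mounted at the origin on the work surface. World frame = base frame: x ahead of the robot, y to its left, z up, the work surface at z = 0. Lengths are in mm, angles in rad, forces in N, time in s.
With the tool pointing down it reaches from about 425 to 1025 mm from the base axis. Payload 3.6 kg.
Tool frame: the origin (TCP) lies at the very end of the fingers, on their centre line; the grasp point (between the pads) lies 19 mm behind it (arm.grasp_offset is the distance from the TCP to the grasp point, in mm); z points along the fingers, y is the direction in which the jaws open and shut (so a half turn about z gives the same grasp; the last joint's range is limited). The gripper opens to 85 mm and grips with 20 to 120 N. Pads are 22 mm wide; open, the fingers measure 114 mm over their backs; the gripper's body (76 mm by 85 mm) begins 54 mm behind the grasp point. The pads swing forward as they close: fully open they stand 13 mm farther back than shut.
Start: joints at [-1.341, 0.591, 0.048, 1.609, -0.033, 0.943, -0.034], TCP at [229.982, 687.559, 231.302] pointing down, gripper open.
Joint ranges: [-2.69, 2.69], [-0.47, 2.24], [-1.27, 1.36], [0.19, 2.51], [-1.53, 4.68], [0.08, 2.07], [-3.09, 3.09]. Speed limits (rad/s): [2.57, 2.57, 3.14, 3.14, 3.14, 3.14, 3.14].

INTERFACE

Orientations are given as a unit quaternion [w, x, y, z].
In Python, from workcell import arm, command_gripper, viewer, status gives the robot as it stands. Calls block until the motion is done:
- arm.move_ptp(position, orientation): joint-space move of the TCP to a pose.
- arm.move_linear(position, speed=150, orientation=None): straight line of the TCP; orientation=None keeps the orientation; speed is the mean speed in mm/s.
- arm.movej(angles): joint-space move.
- command_gripper(opening, grasp_force=None): opening from 0.0 (shut) to 1.0 (fully open); grasp_force is the grip in N (None keeps the last); returns when the fingers have stopped.
- arm.dwell(seconds).
- arm.solve_ik(position, orientation): joint angles nearest the present ones, or None.
- viewer.read_camera(name): name is "side" or "top" or "wrist"; returns the picture (400x640x3 uint8, red, green, blue); there is no depth.
- viewer.calibration(name): a dict with "intrinsics" (3x3 intrinsics, pixels), "dist" ([k1, k2, p1, p2, k3] as OpenCV has them; the pictures are not rectified), "R" (3x3) and "t" (3): a world point X has camera coordinates R X + t; the wrist camera has in their place "hand_eye" (4x4, takes a point from camera to tool coordinates, whose origin is the TCP and whose axes are the flange's). Camera axes: x right, y down, z forward; pixel columns grow to the right and rows downward; lengths in mm; the calibration is good to about 2 mm. A picture is of the moment at which its call begins: read the wrist's pose just before it. calibration takes no time and is no camera call.
A pose or a line that the arm cannot do raises arm.PlanningError and nothing moves.
- arm.sign_off(): hands the job in, once; it reports no verdict.
Readings, each from a call of its own:
- status.current_clock(): time.
- status.current_q(): joint angles.
- status.current_qvel(): joint speeds.
- status.current_joint_torque(): joint torques, N m.
- status.current_eef_pos(): TCP position.
- status.current_eef_rot(): TCP orientation.
- status.current_contact_force(): force on the tool from outside, world axes, zero at the start.
- status.current_wrist_torque(): the same for the moment, N m.
- status.current_gripper_width(): opening from 0.0 (shut) to 1.0 (fully open).
Only numpy, scipy, OpenCV 4.12 (cv2) and the standard library are available. Lean on these libraries where they do the work, as an engineer would, in place of code of your own. Each camera call takes 0.05 s, during which the arm holds its last target.

TASK

Take the open tray out of the middle of the tin stack: lift what is on it off, set the tray squarely in the middle of the cork mat, and put the upper tin or tins back squarely on the bottom tin, in the same order, with the bottom tin left where it is; then every spice jar on the cart goes upright into the tray. Hook the hanging spoon cup over the half of the rail away from the dark band and slide it along, without lifting it off, until it hangs centred on the band. When all of that is in place, press the slow cooker's button fully down and let it go, and leave everything else on the cart undisturbed.

Things in the scene. Friction and masses are not known exactly. Their poses are not given: they have to be found in the camera images.
- base_tin: bottom tin of the stack, loose, standing on the cart: a flat closed aluminium tin, 150 long (its x) x 64 wide (its y) x 28 mm high, flat top and bottom, 0.2 kg. Origin at the centre of its underside, z up. A bare patch of cart about 150 x 110 mm (x, y) around x = 0.45, y = -0.28 m is always free for setting tins down.
- tray: the open tray in the middle of the stack, resting flat on the bottom tin at the start: an open-topped steel box 150 long (x) x 60 wide (y) x 20 mm high, walls and floor 3 mm, so it takes three jars in a row along x. 0.16 kg. Origin at the centre of its underside.
- tin_low: closed aluminium tin (same as the bottom tin: 150 x 64 x 28 mm, 0.2 kg) resting flat on the rim of the open tray at the start. Origin at the centre of its underside, x along its length.
- tin_high: another such closed tin (150 x 64 x 28 mm, 0.2 kg) on top of tin_low; in some starts absent. Origin at the centre of its underside, x along its length.
- mat: cork mat fixed on the cart, 184 long (x) x 94 wide (y) x 4 mm thick, where the open tray must go, long side along long side. Origin at the centre of its underside.
- jar1: squat spice jar, an upright closed cylinder 44 mm in diameter and 48 mm high, amber glass with a heavy bottom and a dark metal lid (the top 14 mm), about 0.12 kg. Origin at the centre of its underside. One to three of the three jars are present.
- jar2: spice jar like jar1 (44 mm diameter, 48 mm high); origin at the centre of its underside.
- jar3: spice jar like jar1 (44 mm diameter, 48 mm high); origin at the centre of its underside.
- cup: hanging spoon cup, standing upright: open steel box 56 (x) x 60 (y) x 60 mm, 0.2 kg. From its middle rises a strap 30 mm wide (y), folded over into a hook open downward: legs at x = -10 and +10 mm, 4 mm thick, 16 mm apart inside; the long leg (-x) runs into the cup, the short ends at height 95 (crown 113 to 117), so the rail enters from the +x side, through the 35 mm gap above the rim. Hangs with y along the rail. Origin: underside centre.
- cup_seat (a point): point inside the cup's hook, 108 mm above the cup's underside on its centre line, where the rail's axis lies when the cup hangs; axes as the cup's.
- cup_grip (a point): point in the wooden grip block on the cup's crown (12 (x) x 30 (y) x 30 mm high, from 117 to 147 mm), 135 mm above the cup's underside (12 mm below the block's top); axes as the cup's.
- rail: fixed steel rail: a round bar 10 mm in diameter and 300 mm long along its y, axis 165 mm above the cart, on two posts at y = -150 and +150 mm (12 mm thick, foot 28 mm wide); nothing stands higher than 173 mm. Origin on the cart below the middle of the bar.
- rail_mark (a point): centre of the dark rubber band (30 mm long, hardly thicker than the bar) on the rail's axis, 85 mm from the rail's middle towards +y; axes as the rail's (y along it).
- start (a joint): the cooker's round push button (28 mm across, pressed straight down): 0 is released, 0.006 m fully down; a spring that takes about 5 N at full travel.
- start_top (a point): centre of the top face of the start button; axes as the cooker's. The button sits on the slow cooker's control box (85 (x) x 120 (y) mm, 100 mm high); the axis of the cooker's round steel body (250 mm diameter, 155 mm high, lid knob top at 208 mm, all fixed) is 170 mm from the button towards +x.
- squeeze: bystander: clear plastic squeeze bottle, 56 mm diameter, 170 mm high, loose. Origin at the underside.
- canister: bystander: closed aluminium canister, 90 mm diameter, 120 mm high, loose. Origin at the underside.
- ramekin: bystander: white ceramic ramekin, 66 mm diameter, 36 mm high, loose. Origin at the underside.
- dipper: bystander: wooden honey dipper lying on the cart, 170 mm long (x), 26 mm thick at its head, loose. Origin at the underside, near its middle.

How it is judged:
By the outcome, as a careful person would: the job done as asked, in the order asked, and still so for the second after the job is handed in, with the robot touching nothing.
Of tin_high, jar1, jar2, jar3 only 2 to 4 are there at a start; the rules pass over those that are not, and their reading is None.
At some moment in a run one of jar1, jar2, jar3 may be knocked a few centimetres aside while the robot is not near it.
It also fails if it takes over 210 s, if anything falls off the work surface, if the arm or the gripper's body presses on something with over 40 N, if the wrist force passes 120 N, or if a joint passes its speed limit or range.

## Working session

There is one attempt and no reset: what is moved stays moved. The work goes in short steps, each a Python script; the robot and the scene stay as the last script left them, time stands still between calls to the robot, and variables do not carry over. Pictures are saved under pics/ and viewed, and the job is handed in when it is done.

```bash
ls; mkdir -p pics; python3 - <<'E'
from workcell import arm, command_gripper, viewer, status
import cv2
for n in ("side","top","wrist"):
    im=viewer.read_camera(n); cv2.imwrite(f"pics/a_{n}.png",im[:,:,::-1])
    c=viewer.calibration(n); print(n,{k:(v.tolist() if hasattr(v,'tolist') else v) for k,v in c.items()})
print(status.current_eef_pos(),status.current_eef_rot(),status.current_clock(),arm.grasp_offset,status.current_contact_force())
E
```

```text
pics
side {'intrinsics': [[364.8619651968046, 0.0, 319.60703675001497], [0.0, 364.8619651968046, 190.2280234641076], [0.0, 0.0, 1.0]], 'dist': [-0.04271064586383416, 0.0, 0.0, 0.0, 0.0], 'R': [[0.854273544622646, -0.5198185074175236, -0.002330301284902692], [-0.27117954513214204, -0.4418249650024302, -0.8551329455719304], [0.44348434612710397, 0.7311493825797977, -0.5184035253481555]], 't': [-534.7552087614272, 268.40346986534036, 878.0458993624579]}
top {'intrinsics': [[420.71841307788725, 0.0, 322.1764051230991], [0.0, 420.71841307788725, 201.1657486792214], [0.0, 0.0, 1.0]], 'dist': [-0.07242181355442034, 0.0, 0.0, 0.0, 0.0], 'R': [[0.0009609767008196903, -0.9999585223100076, 0.009057051582454853], [-0.9913953729968427, -0.002138220407646343, -0.13088408006300836], [0.13089801726623723, -0.00885334248039068, -0.9913563069868944]], 't': [13.91565389452409, 645.8669410506019, 1223.0042832498866]}
wrist {'intrinsics': [[354.290805157487, 0.0, 319.42272154046964], [0.0, 354.290805157487, 196.73618816265076], [0.0, 0.0, 1.0]], 'dist': [-0.06478549789062979, 0.0, 0.0, 0.0, 0.0], 'hand_eye': [[2.537687636077014e-05, -0.9639859519128142, -0.2659531610467469, 67.80331421909898], [0.999999982366171, 7.395001792561559e-05, -0.0001726240151838393, -0.20959137867571087], [0.00018607436662668384, -0.2659531519763164, 0.9639859367906726, -142.44045602047885], [0.0, 0.0, 0.0, 1.0]]}
[229.75746656 686.95366782 230.39576924] [-9.71242835e-05  1.60637421e-01  9.87013093e-01 -8.74312679e-04] 0.15 18.700000000000003 [ 0.29829255 -0.28412439 -0.44424604]
```

View pics/a_top.png

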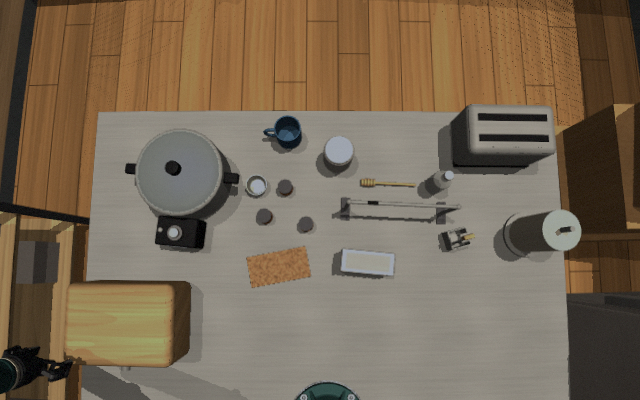

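View pics/a_side.png

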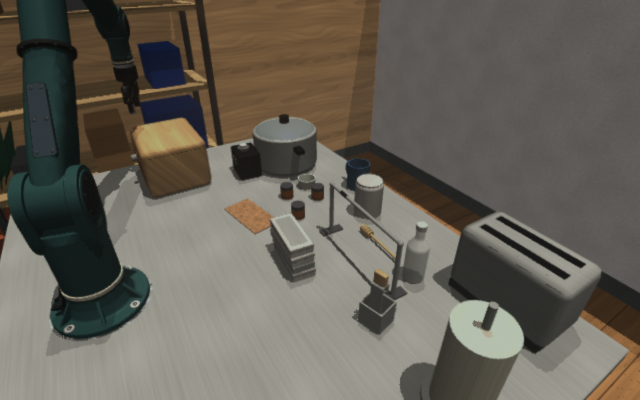

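View pics/a_wrist.png

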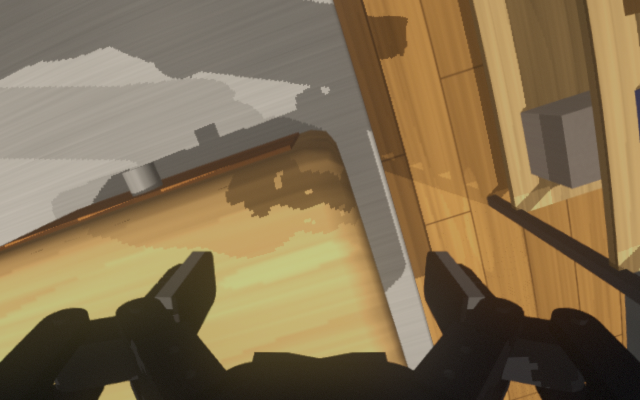

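```bash
cat > h.py <<'E'
import numpy as np, cv2
from workcell import arm, command_gripper, viewer, status
from scipy.spatial.transform import Rotation as Rn
def cam(n, pose=None):
    c=viewer.calibration(n); K=np.array(c["intrinsics"]); d=np.array(c["dist"])
    if n=="wrist":
        p,q=pose; T=np.eye(4); T[:3,:3]=Rn.from_quat([q[1],q[2],q[3],q[0]]).as_matrix(); T[:3,3]=p
        T=T@np.array(c["hand_eye"]); R=T[:3,:3].T; t=-R@T[:3,3]
    else: R=np.array(c["R"]);t=np.array(c["t"])
    return K,d,R,t
def ray(C,uv):
    K,d,R,t=C; uv=np.asarray(uv,float).reshape(-1,1,2)
    p=cv2.undistortPoints(uv,K,d).reshape(-1,2); v=np.c_[p,np.ones(len(p))]@R
    return -R.T@t, v/np.linalg.norm(v,axis=1)[:,None]
def onplane(C,uv,z):
    o,v=ray(C,uv); return o+v*((z-o[2])/v[:,2])[:,None]
def proj(C,X):
    K,d,R,t=C; return cv2.projectPoints(np.asarray(X,float).reshape(-1,1,3),cv2.Rodrigues(R)[0],t,K,d)[0].reshape(-1,2)
def tri(Cs,uvs):
    A=np.zeros((3,3));b=np.zeros(3)
    for C,uv in zip(Cs,uvs):
        o,v=ray(C,uv);v=v[0];P=np.eye(3)-np.outer(v,v);A+=P;b+=P@o
    X=np.linalg.solve(A,b); return X
def snap(n,name):
    pose=(np.array(status.current_eef_pos()),np.array(status.current_eef_rot()))
    im=viewer.read_camera(n)[:,:,::-1].copy(); cv2.imwrite(f"pics/{name}.png",im); np.savez(f"pics/{name}.npz",p=pose[0],q=pose[1]); return im,cam(n,pose)
def load(n,name):
    z=np.load(f"pics/{name}.npz"); return cv2.imread(f"pics/{name}.png"),cam(n,(z["p"],z["q"]))
def down(deg):
    """tool pointing down; jaw (tool y) axis at angle deg from world x axis"""
    a=np.radians(deg); y=np.array([np.cos(a),np.sin(a),0]);z=np.array([0,0,-1.]);x=np.cross(y,z)
    q=Rn.from_matrix(np.c_[x,y,z]).as_quat(); return np.array([q[3],q[0],q[1],q[2]])
def bestdown(pos,deg):
    """choose the half-turn with valid IK nearest present"""
    q0=np.array(status.current_q());best=None
    for d in (deg,deg+180):
        s=arm.solve_ik(list(pos),list(down(d)))
        if s is None: continue
        c=np.abs(np.array(s)-q0).max()
        if best is None or c<best[0]: best=(c,d)
    return best
E
python3 - <<'E'
import cv2
im=cv2.imread('pics/a_top.png'); cv2.imwrite('pics/a_top1.png',cv2.resize(im[170:290,230:390],None,fx=5,fy=5,interpolation=cv2.INTER_CUBIC))
cv2.imwrite('pics/a_top2.png',cv2.resize(im[160:260,320:480],None,fx=5,fy=5,interpolation=cv2.INTER_CUBIC))
im=cv2.imread('pics/a_side.png'); cv2.imwrite('pics/a_side1.png',cv2.resize(im[170:345,220:440],None,fx=3.4,fy=3.4,interpolation=cv2.INTER_CUBIC))
E
```

```text
(no output)
```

View pics/a_top1.png

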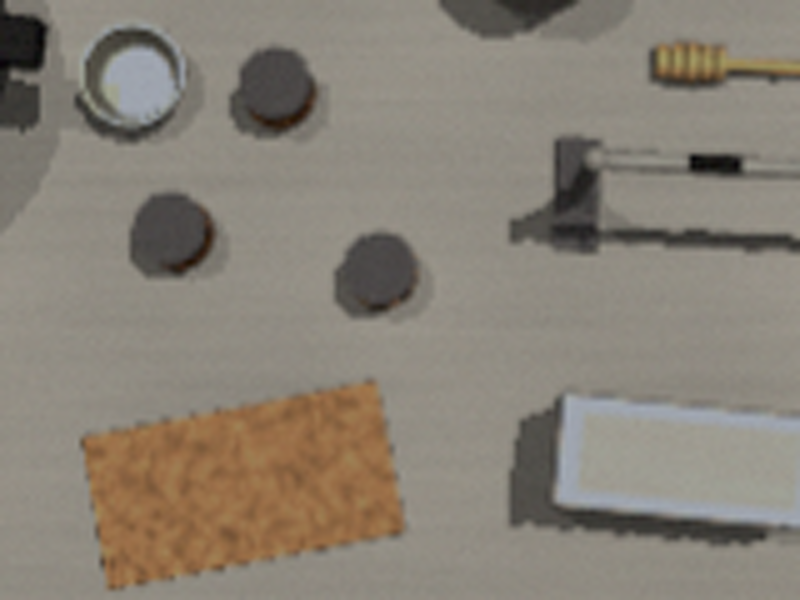

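View pics/a_top2.png

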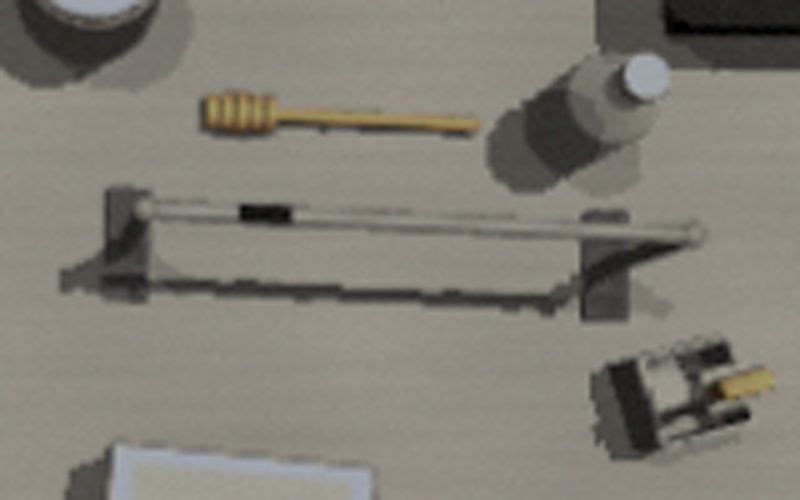

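View pics/a_side1.png

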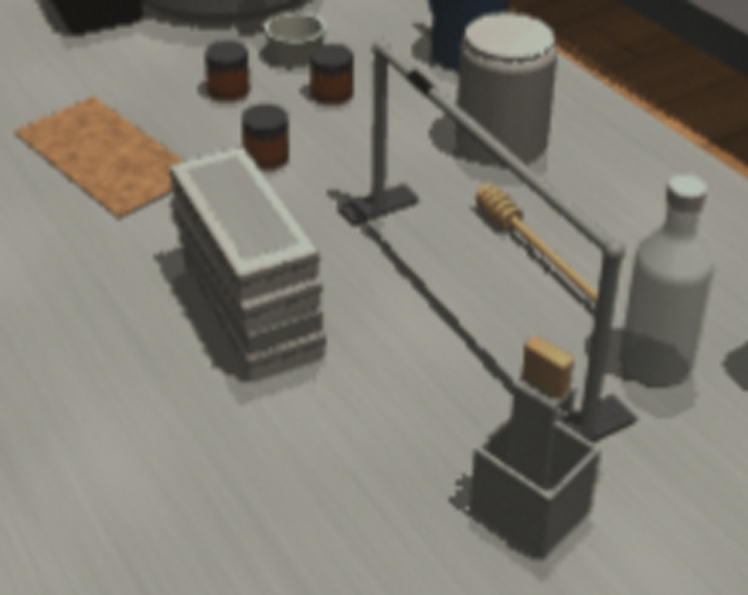

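```bash
python3 - <<'E'
from h import *
C=cam("top");S=cam("side");np.set_printoptions(precision=1,suppress=True)
# stack: corner near in side view crop (318,258)/3.4+(220,170); top crop corners /5
s=np.array([318,255])/3.4+[220,170]; 
t=np.array([372,466])/5+[320,160]
print("stack SE corner",tri([C,S],[t,s]))
t=np.array([112,446])/5+[320,160]; s=np.array([240,150])/3.4+[220,170]
print("stack NE?",tri([C,S],[t,s]))
for n,t,z in [("mat",(245/5+230,485/5+170),4),("j1",(278/5+230,85/5+170),48),("j2",(172/5+230,230/5+170),48),("j3",(380/5+230,270/5+170),48),("band",(265/5+320,214/5+160),165),("railL",(145/5+320,208/5+160),165),("railR",(695/5+320,233/5+160),165),("button",(174,232),105),("ram",(257,186),36),("cupgrip",(745/5+320,383/5+160),147),("stack",(368,262),104),("stack76",(368,262),76)]:
    print(n,onplane(C,t,z)[0])
print("free patch px",proj(C,[[450,-280,0],[525,-335,0],[375,-225,0]]), proj(C,[0,0,0]))
E
```

```text
stack SE corner [ 491.  -190.7   97.3]
stack NE? [503.  -42.9  98.2]
mat [448.6 145.7   4. ]
j1 [687.8 125.   48. ]
j2 [600.1 187.2  48. ]
j3 [576.5  63.   48. ]
band [ 625.5 -122.1  165. ]
railL [628.6 -56.8 165. ]
railR [ 615.5 -358.7  165. ]
button [548.1 437.4 105. ]
ram [692.7 213.   36. ]
cupgrip [ 534.2 -389.7  147. ]
stack [ 465.2 -113.7  104. ]
stack76 [ 464.9 -117.    76. ]
free patch px [[418.1 266.4]
 [435.  241.9]
 [400.7 291.3]] [[326.9 418.9]]
```

```bash
python3 - <<'E'
from h import *
t0=status.current_clock()
for nm,p in (("b_mat",(560,130,340)),("b_stack",(540,-130,340))):
    arm.move_ptp(list(p),list(down(90))); print(status.current_clock()-t0, np.round(status.current_q(),2)); snap("wrist",nm)
E
```

```text
2.3417 [-0.49  0.29  0.24  1.84 -0.08  1.02  1.35]
3.4083 [-0.12  0.27  0.34  1.88 -0.11  1.    1.84]
```

View pics/b_mat.png

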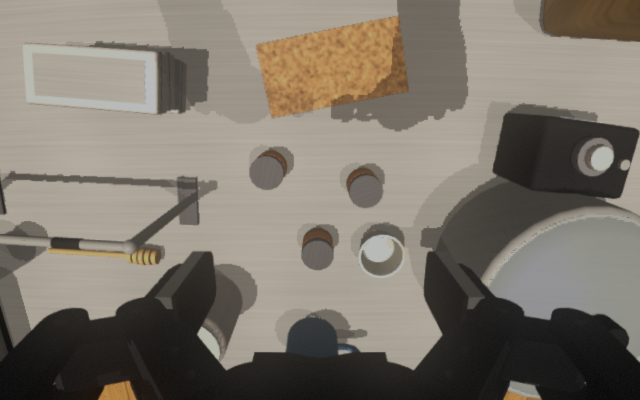

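View pics/b_stack.png

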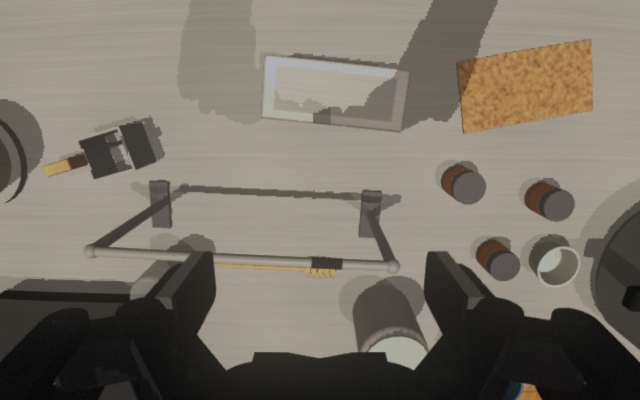

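```bash
cat >> h.py <<'E'
def matpose(im,C):
    hsv=cv2.cvtColor(im,cv2.COLOR_BGR2HSV); m=cv2.inRange(hsv,(5,110,60),(22,255,255)); m=cv2.morphologyEx(m,cv2.MORPH_CLOSE,np.ones((5,5)))
    cs=[c for c in cv2.findContours(m,cv2.RETR_EXTERNAL,cv2.CHAIN_APPROX_NONE)[0] if cv2.contourArea(c)>3000]
    out=[]
    for c in cs:
        X=onplane(C,c.reshape(-1,2),4)
        out.append((cv2.minAreaRect(X[:,:2].astype(np.float32)),cv2.boundingRect(c)))
    return out
def rectpose(C,corners,z):
    """corners of a rectangle in image -> centre, long-axis angle deg (mod 180), sides"""
    X=onplane(C,corners,z)[:,:2]; r=cv2.minAreaRect(X.astype(np.float32))
    e=[X[(i+1)%4]-X[i] for i in range(4)]; L=[np.linalg.norm(v) for v in e]
    i=0 if L[0]+L[2]>L[1]+L[3] else 1
    v=e[i]-e[i+2]; return X.mean(0),np.degrees(np.arctan2(v[1],v[0]))%180,np.round(L,1)
E
python3 - <<'E'
from h import *
for n in ("b_mat","b_stack"):
    im,C=load("wrist",n); print(n,matpose(im,C))
im,C=load("wrist","b_stack")
cv2.imwrite("pics/b_stack_z.png",cv2.resize(im[40:145,250:420],None,fx=4.5,fy=4.5,interpolation=cv2.INTER_CUBIC))
cv2.imwrite("pics/b_cup_z.png",cv2.resize(im[100:200,20:180],None,fx=5,fy=5,interpolation=cv2.INTER_CUBIC))
E
```

```text
b_mat [(((451.827392578125, 148.76292419433594), (92.82553100585938, 182.52203369140625), 11.074422836303711), (257, 17, 151, 100)), (((384.4609680175781, 488.65545654296875), (50.75135040283203, 138.19781494140625), 3.879753589630127), (545, 0, 95, 41))]
b_stack [(((451.67510986328125, 147.51461791992188), (92.8083724975586, 183.54078674316406), 10.956674575805664), (457, 40, 135, 93))]
```

View pics/b_stack_z.png

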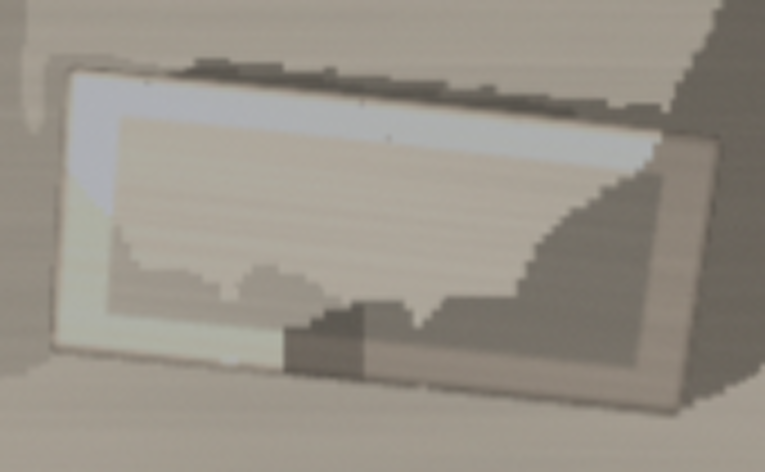

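View pics/b_cup_z.png

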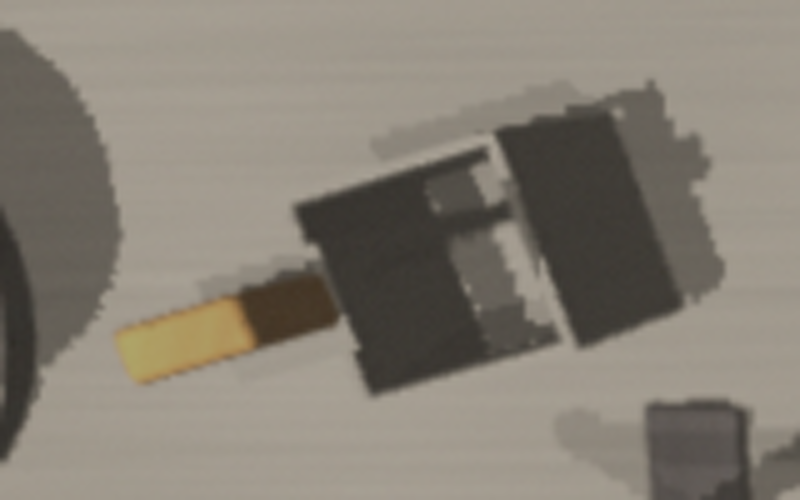

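```bash
python3 - <<'E'
from h import *
im,C=load("wrist","b_stack")
c=np.array([(68,68),(718,136),(679,413),(52,348)])/4.5+[250-.39,40-.39]
for z in (76,104): print(z,rectpose(C,c,z))
g=cv2.cvtColor(im,cv2.COLOR_BGR2GRAY)
im,C2=load("wrist","b_mat")
cv2.imwrite("pics/b_stack_z2.png",cv2.resize(im[30:130,10:220],None,fx=3.8,fy=3.8,interpolation=cv2.INTER_CUBIC))
for p in ((450,-285,150),(462,-116,100),(451,148,40),(620,-280,210),(620,-120,190),(548,437,105)):
    for d in (0,-2,178,11,191,90,270): 
        s=arm.solve_ik(list(p),list(down(d))); print(p,d,None if s is None else np.round(s,2))
E
```

```text
76 (array([ 466.39509314, -111.42567793]), np.float64(84.47862999573313), array([158.3,  67.3, 158.7,  66.7]))
104 (array([ 466.83669796, -112.58971109]), np.float64(84.47862999573313), array([147.4,  62.7, 147.7,  62.1]))
(450, -285, 150) 0 [ 0.07  0.53  0.57  2.12 -0.49  0.61  0.98]
(450, -285, 150) -2 [ 0.06  0.53  0.58  2.12 -0.5   0.62  0.96]
(450, -285, 150) 178 [ 0.99  0.56 -0.7   2.09  0.56  0.69  3.03]
(450, -285, 150) 11 [ 0.11  0.52  0.51  2.12 -0.45  0.6   1.13]
(450, -285, 150) 191 [ 1.22  0.71 -1.07  2.08  0.83  0.88  2.99]
(450, -285, 150) 90 [ 0.25  0.49  0.31  2.12 -0.27  0.57  2.32]
(450, -285, 150) 270 [-0.27  0.82  1.18  2.14 -1.    0.93 -0.05]
(462, -116, 100) 0 [-0.17  0.55  0.43  2.27 -0.56  0.42  0.73]
(462, -116, 100) -2 [-0.17  0.55  0.44  2.27 -0.57  0.43  0.7 ]
(462, -116, 100) 178 [ 0.54  0.55 -0.52  2.24  0.59  0.48  2.66]
(462, -116, 100) 11 [-0.15  0.54  0.4   2.27 -0.52  0.42  0.88]
(462, -116, 100) 191 [ 0.54  0.55 -0.52  2.24  0.59  0.48  2.89]
(462, -116, 100) 90 [-0.    0.52  0.2   2.26 -0.27  0.38  2.  ]
(462, -116, 100) 270 [-0.59  0.89  1.18  2
[... 1101 characters left out ...]
(620, -120, 190) 11 [-0.26  0.58  0.55  1.88 -0.41  0.8   0.71]
(620, -120, 190) 191 [ 0.6   0.61 -0.7   1.84  0.5   0.88  2.99]
(620, -120, 190) 90 [-0.09  0.54  0.3   1.87 -0.22  0.76  1.9 ]
(620, -120, 190) 270 [-0.58  0.85  1.18  1.89 -0.92  1.07 -0.57]
(548, 437, 105) 0 [-1.02  0.75  0.45  1.76 -0.46  0.74 -0.34]
(548, 437, 105) -2 [-1.03  0.75  0.46  1.76 -0.46  0.74 -0.37]
(548, 437, 105) 178 [-0.66  0.7  -0.12  1.74  0.12  0.7   2.26]
(548, 437, 105) 11 [-1.    0.74  0.41  1.76 -0.41  0.73 -0.18]
(548, 437, 105) 191 [-0.64  0.71 -0.16  1.74  0.15  0.71  2.46]
(548, 437, 105) 90 [-0.82  0.71  0.13  1.75 -0.13  0.69  0.95]
(548, 437, 105) 270 [-1.37  1.07  1.18  1.78 -1.11  1.13 -1.37]
```

View pics/b_stack_z2.png

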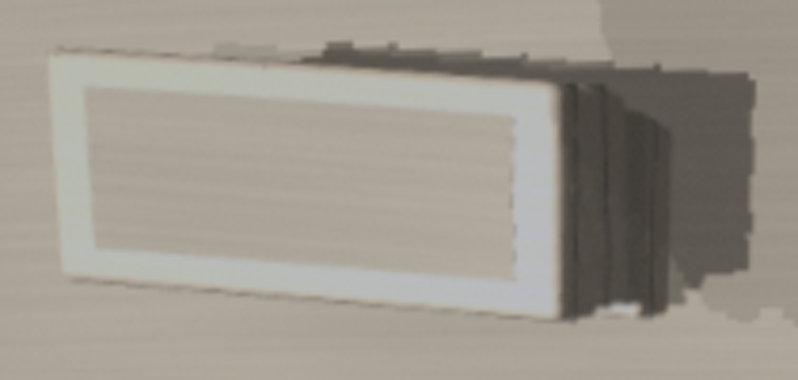

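```bash
python3 - <<'E'
from h import *
np.set_printoptions(precision=1,suppress=True)
im,C=load("wrist","b_stack")
f=lambda L:np.array(L)/5+[20-.4,100-.4]
print(rectpose(C,f([(294,203),(370,395),(578,347),(497,130)]),60))
print(onplane(C,f([(294,203),(370,395),(578,347),(497,130)]),60))
print("block top",onplane(C,f([(115,335),(140,385),(258,348),(235,295)]),147))
print("block top ctr",onplane(C,f([(187,340)]),147), "strap", onplane(C,f([(455,270)]),60))
print("foot",onplane(C,f([(696,450)]),0))
E
```

```text
(array([ 535.2, -388.9]), np.float64(104.64508389917117), array([49.6, 57.2, 54.7, 57.1]))
[[ 518.4 -422.5   60. ]
 [ 566.5 -410.6   60. ]
 [ 554.5 -354.6   60. ]
 [ 501.5 -368.    60. ]]
block top [[ 534.7 -404.9  147. ]
 [ 545.  -401.5  147. ]
 [ 537.6 -374.5  147. ]
 [ 526.9 -377.5  147. ]]
block top ctr [[ 535.9 -389.5  147. ]] strap [[ 535.2 -383.4   60. ]]
foot [[ 596. -356.    0.]]
```

```bash
python3 - <<'E'
import cv2
im=cv2.imread('pics/a_side.png'); cv2.imwrite('pics/a_side2.png',cv2.resize(im[260:340,345:425],None,fx=7,fy=7,interpolation=cv2.INTER_CUBIC))
E
```

```text
(no output)
```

View pics/a_side2.png

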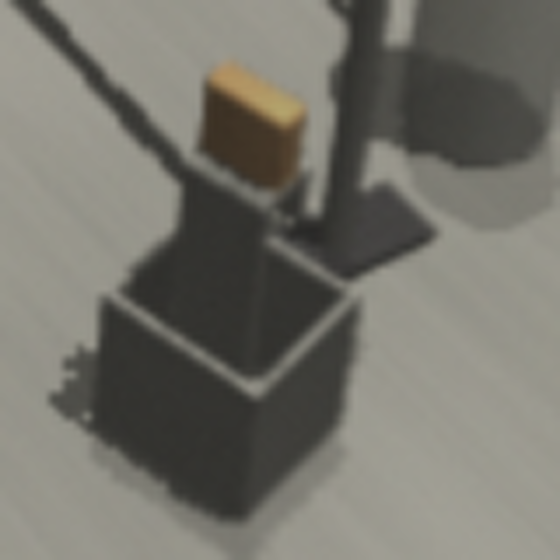

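```bash
cat >> h.py <<'E'
def lin(p,speed=200,q=None): arm.move_linear([float(v) for v in p],speed=speed,orientation=None if q is None else list(q))
def F(): return np.round(status.current_contact_force(),1)
def pick(x,y,zt,deg,zup,opening=1.0,force=60,zap=None):
    command_gripper(opening)
    q=down(deg); arm.move_ptp([x,y,zap or zt+60],list(q)); lin((x,y,zt),120); f0=F()
    command_gripper(0.0,force); f1=F(); w=status.current_gripper_width()
    lin((x,y,zup),150); print("pick",f0,f1,F(),"w",round(w,3),round(status.current_gripper_width(),3),"t",round(status.current_clock(),1))
def place(x,y,zt,deg,zup,opening=1.0,zap=None,last=25,far=None):
    q=down(deg); arm.move_ptp([x,y,zap or zt+60],list(q)); lin((x,y,zt+8),150); f0=F(); lin((x,y,zt),last); f1=F()
    command_gripper(opening); lin((x,y,zup),200); print("place",f0,f1,F(),"t",round(status.current_clock(),1))
E
python3 - <<'E'
from h import *
pick(466.8,-112.6,79,-5.5,150)
snap("wrist","c_held")
place(450,-285,79-76+1,-5.5,120)
arm.move_ptp([540,-160,300],list(down(90))); snap("wrist","c_stack")
print(status.current_clock())
E
```

```text
pick [-0.5  0.6  0.1] [0.3 0.2 5.7] [-0.2  0.1 -2. ] w 0.735 0.735 t 6.6
place [-0.2  0.6 -1.6] [-0.   3.1  6.3] [ 0.8  1.5 -0.8] t 9.5
10.4917
```

View pics/c_stack.png

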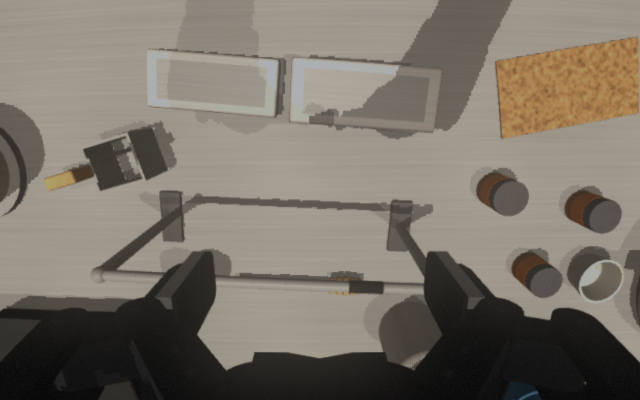

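View pics/c_held.png

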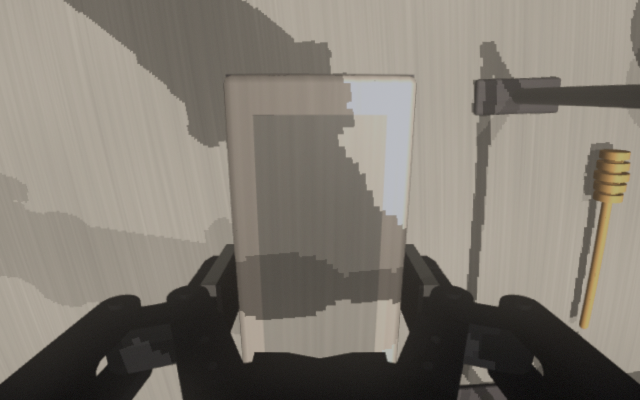

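```bash
cat >> h.py <<'E'
def corners(im,pts,win=5):
    g=cv2.cvtColor(im,cv2.COLOR_BGR2GRAY)
    return cv2.cornerSubPix(g,np.array(pts,np.float32).reshape(-1,1,2),(win,win),(-1,-1),(3,50,.01)).reshape(-1,2)
def zoom(im,x0,y0,x1,y1,f,name): cv2.imwrite(f"pics/{name}.png",cv2.resize(im[y0:y1,x0:x1],None,fx=f,fy=f,interpolation=cv2.INTER_CUBIC))
E
python3 - <<'E'
from h import *
im,C=load("wrist","c_stack")
a=corners(im,[(292,57),(441,70),(434,131),(290,122)]); b=corners(im,[(147,48),(281,59),(276,117),(147,107)])
print(a,b)
print("low",rectpose(C,a,76)); print("high",rectpose(C,b,28))
zoom(im,140,40,450,140,2.55,"c_z")
E
```

```text
[[293.97726   56.569145]
 [441.04987   69.93196 ]
 [434.23346  129.5009  ]
 [290.13547  121.49636 ]] [[147.20685   49.45873 ]
 [277.1183    58.602867]
 [274.19998  116.29574 ]
 [147.53659  104.75046 ]]
low (array([ 465.31829567, -114.39506974]), np.float64(86.0955294086234), array([145.3,  58.5, 147.4,  62.6]))
high (array([ 450.1257924, -282.0557088]), np.float64(84.66299014721942), array([145.5,  62.9, 146.7,  60.5]))
```

View pics/c_z.png

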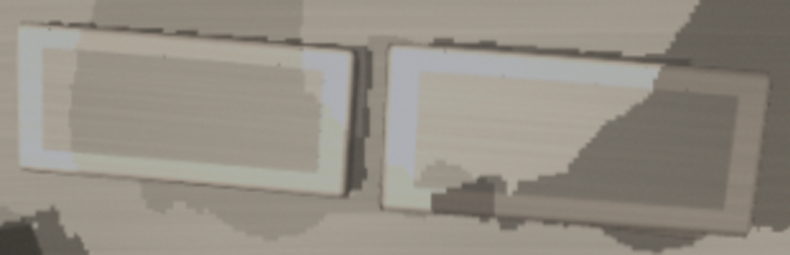

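```bash
python3 - <<'E'
from h import *
im,C=load("wrist","c_stack")
f=lambda L:(np.array(L)+.5)/2.55+[140-.5,40-.5]
print("low",rectpose(C,f([(387,43),(770,72),(751,236),(380,209)]),76)); print("high",rectpose(C,f([(18,22),(358,46),(349,197),(19,169)]),28))
E
```

```text
low (array([ 465.57115352, -115.20457041]), np.float64(86.00978929939964), array([148.1,  63.2, 149.2,  62.7]))
high (array([ 450.12811418, -280.81427973]), np.float64(84.84040219457187), array([149.2,  64.5, 149.9,  63.1]))
```

```bash
python3 - <<'E'
from h import *
pick(465.5,-115.2,51,-4.3,130)
place(450,-281.5,51-48+28+.7,-5.2,130)
arm.move_ptp([540,-160,280],list(down(90))); im,C=snap("wrist","d_stack")
zoom(im,130,20,460,150,2.4,"d_z")
print(status.current_clock())
E
```

```text
pick [ 0.3 -0.1 -0.4] [-1.  -0.   6.6] [-0.  -0.6 -2.9] w 0.731 0.733 t 13.5
place [-0.4 -0.1 -1.8] [0.2 0.9 1.5] [ 0.6  0.6 -1.8] t 16.2
17.225
```

View pics/d_z.png

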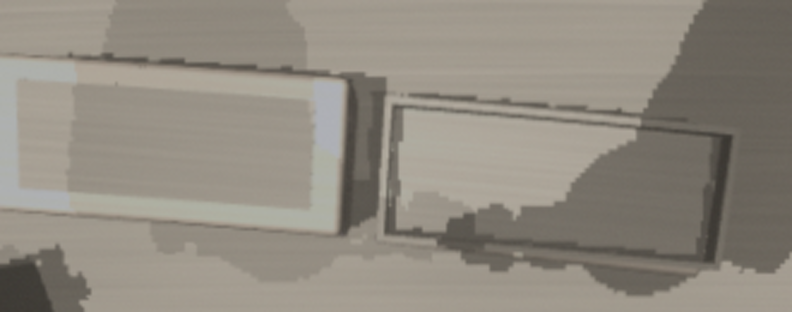

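View pics/d_stack.png

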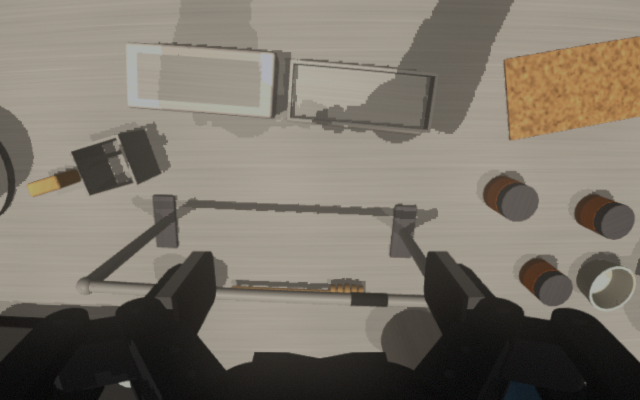

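```bash
python3 - <<'E'
from h import *
im,C=load("wrist","d_stack")
f=lambda L:(np.array(L)+.5)/2.4+[130-.5,20-.5]
print("tray",rectpose(C,f([(386,94),(734,132),(717,271),(378,238)]),48))
E
```

```text
tray (array([ 467.01074507, -117.81892781]), np.float64(84.38624722167195), array([146.9,  58.4, 148.2,  59.1]))
```

```bash
python3 - <<'E'
from h import *
pick(466.5,-117,31.5,-5.3,100,force=50)
place(451.7,148,31.5-24+.7,11,100,zap=80)
arm.move_ptp([530,148,250],list(down(90))); im,C=snap("wrist","e_tray")
print(matpose(im,C))
arm.move_ptp([530,-120,250],list(down(90))); im2,C=snap("wrist","e_base")
zoom(im,180,20,450,200,2.9,"e_tray_z")
zoom(im2,180,20,450,200,2.9,"e_base_z")
print(status.current_clock())
E
```

```text
pick [-0.9  0.4  0.2] [-0.3 -0.6  5.6] [ 0.6 -0.1 -1.6] w 0.689 0.683 t 20.2
place [-0.1 -0.2 -1.8] [ 0.2 -0.   2.3] [-0.3  0.1  0.5] t 23.3
[(((451.6114807128906, 148.74832153320312), (92.66643524169922, 182.45127868652344), 11.092438697814941), (227, 29, 185, 122)), (((380.18609619140625, 457.017578125), (55.763328552246094, 75.33686065673828), 3.977539300918579), (578, 0, 62, 55))]
25.4167
```

View pics/e_tray_z.png

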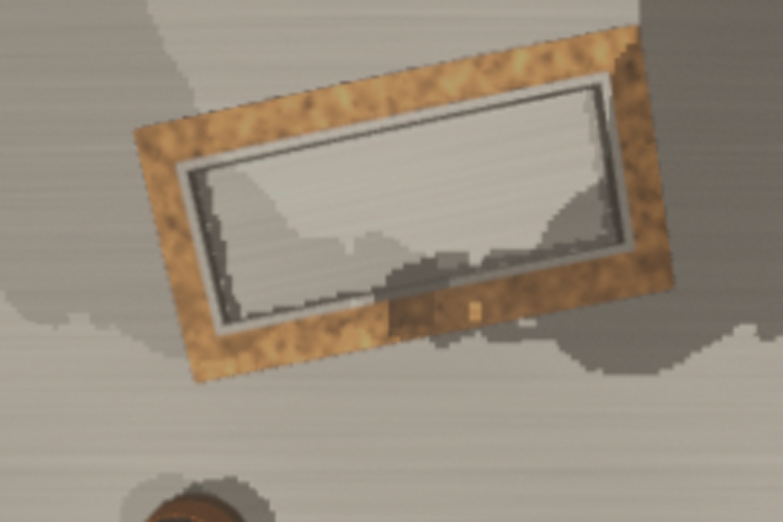

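View pics/e_base_z.png

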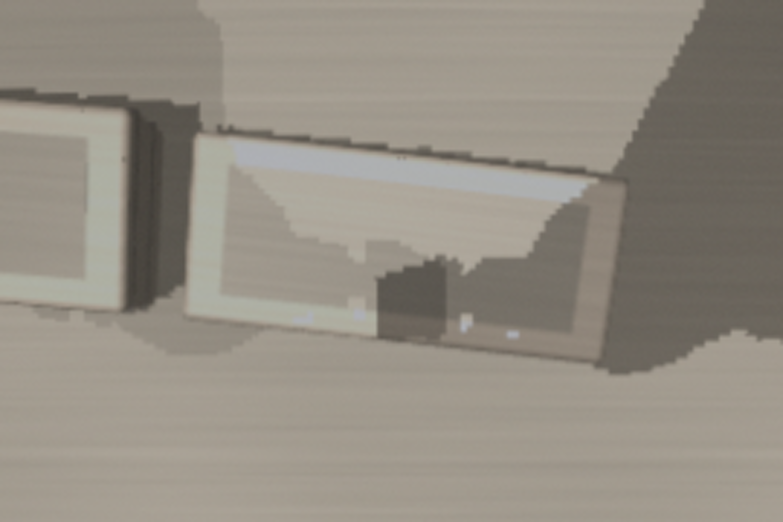

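View pics/e_base.png

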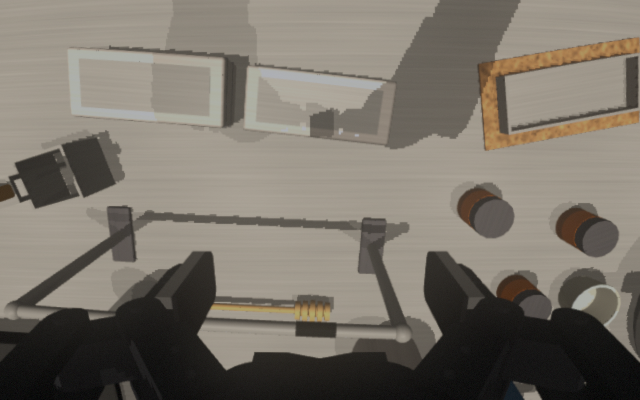

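```bash
python3 - <<'E'
from h import *
f=lambda L:(np.array(L)+.5)/2.9+[180-.5,20-.5]
im,C=load("wrist","e_tray")
print("tray",rectpose(C,f([(176,165),(608,73),(635,247),(219,337)]),24)); print("mat",rectpose(C,f([(134,129),(637,24),(675,290),(199,384)]),4))
im,C=load("wrist","e_base")
print("base",rectpose(C,f([(195,131),(627,180),(602,364),(184,317)]),28))
arm.move_ptp([530,-281,250],list(down(90))); im2,C=snap("wrist","e_patch")
zoom(im2,180,20,450,200,2.9,"e_patch_z")
E
```

```text
tray (array([451.54913378, 148.48984264]), np.float64(101.69285626891107), array([149.5,  58.4, 149.4,  60. ]))
mat (array([452.01182815, 149.11118822]), np.float64(101.08071325715358), array([182.2,  94.1, 181.6,  94.1]))
base (array([ 468.19292429, -118.74529109]), np.float64(83.82992632763901), array([147.2,  63.1, 148.3,  62.5]))
```

View pics/e_patch_z.png

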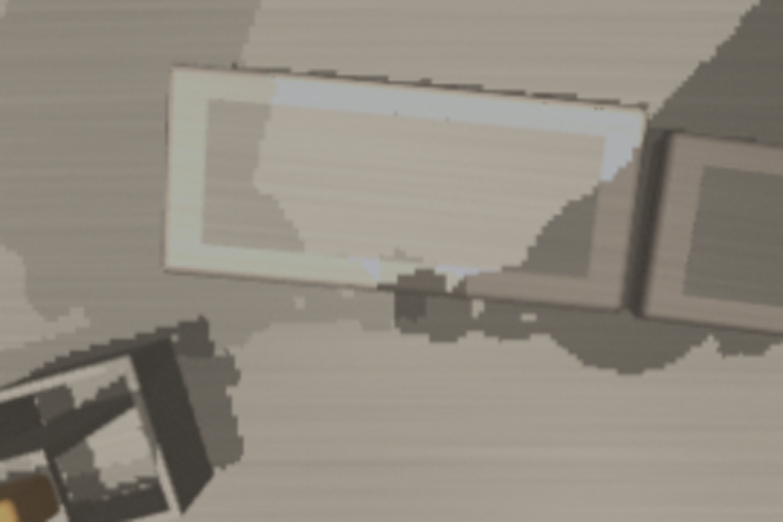

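```bash
python3 - <<'E'
from h import *
f=lambda L:(np.array(L)+.5)/2.9+[180-.5,20-.5]
im,C=load("wrist","e_patch")
print("low",rectpose(C,f([(170,64),(647,105),(627,310),(163,271)]),56)); 
a=cv2.imread("pics/a_side.png"); b,_=snap("side","e_side")
cv2.imwrite("pics/e_cmp.png",np.hstack([cv2.resize(x[200:290,250:340],None,fx=4.4,fy=4.4,interpolation=cv2.INTER_CUBIC) for x in (a,b)]))
E
```

```text
low (array([ 449.52426372, -280.44783555]), np.float64(85.37560715895921), array([147.7,  63.1, 150. ,  62.8]))
```

View pics/e_cmp.png

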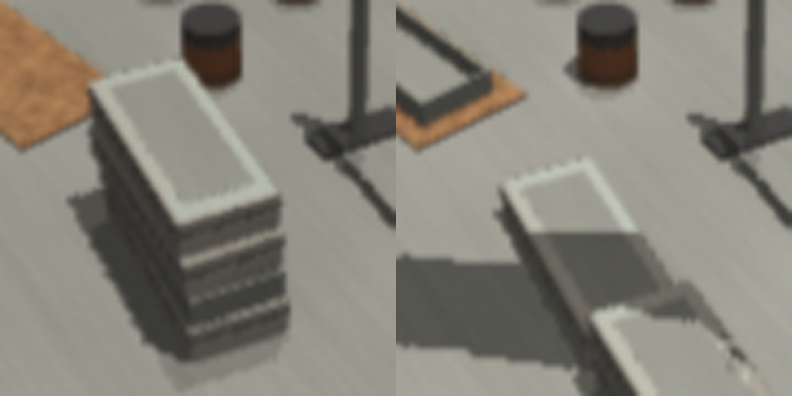

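```bash
python3 - <<'E'
from h import *
pick(449.6,-280.4,31.7,-4.6,80)
place(468.2,-118.7,31.7+.6,-6.2,100)
arm.move_ptp([530,-281,250],list(down(90))); im2,C=snap("wrist","f_patch")
zoom(im2,180,20,450,200,2.9,"f_patch_z")
E
```

```text
pick [ 0.2  0.8 -0.4] [-1.1  0.4  5.7] [ 0.4  0.1 -1.9] w 0.737 0.73 t 28.9
place [ 0.6 -0.4 -2.1] [-0.3  1.   4.3] [-0.3  0.1 -0.5] t 31.4
```

View pics/f_patch_z.png

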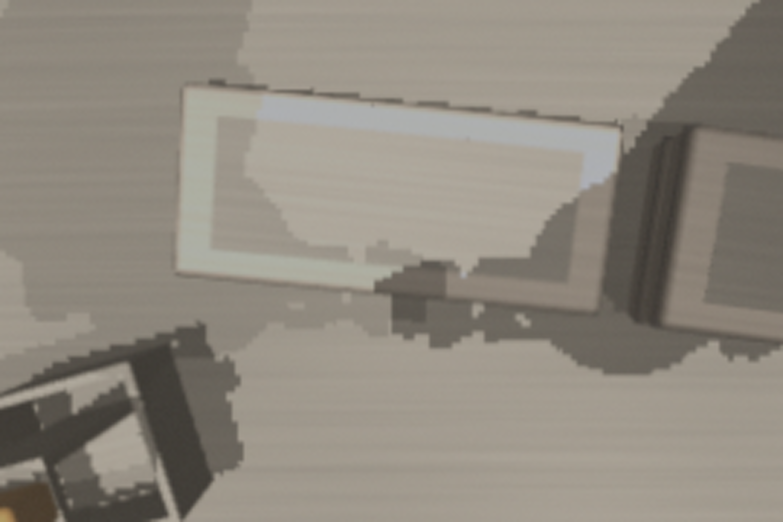

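```bash
python3 - <<'E'
from h import *
f=lambda L:(np.array(L)+.5)/2.9+[180-.5,20-.5]
im,C=load("wrist","f_patch")
p,a,L=rectpose(C,f([(182,85),(623,126),(602,312),(175,272)]),28); print(p,a,L)
arm.move_ptp([545,-118,280],list(down(90))); im2,C=snap("wrist","f_low")
zoom(im2,180,20,450,200,2.9,"f_low_z")
E
```

```text
[ 450.30108112 -282.42923724] 84.79937218689489 [148.1  62.1 149.1  61.5]
```

View pics/f_low_z.png

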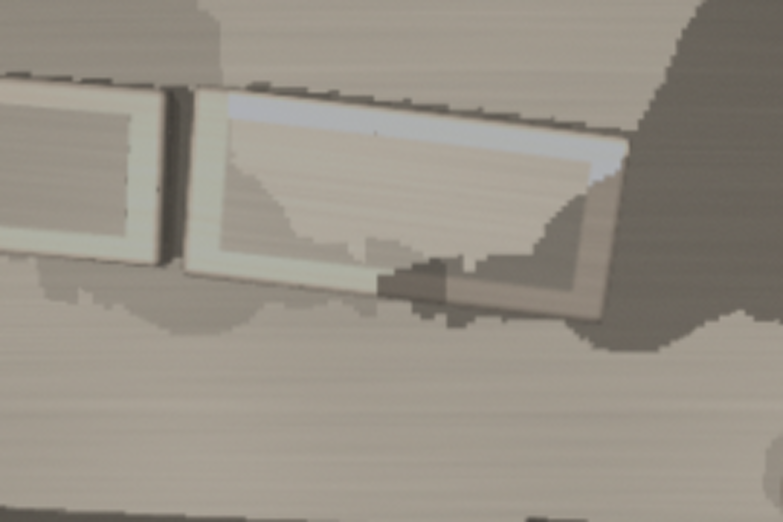

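```bash
python3 - <<'E'
from h import *
f=lambda L:(np.array(L)+.5)/2.9+[180-.5,20-.5]
im,C=load("wrist","f_low")
p,a,L=rectpose(C,f([(195,85),(630,140),(603,322),(184,273)]),56); print(p,a,L)
pick(450.2,-282.4,4.0,-5.2,100)
place(468.2,-118.7,4+56+.6,-6.2,150)
arm.move_ptp([545,-130,330],list(down(90))); im2,C=snap("wrist","g_st")
zoom(im2,180,20,450,200,2.9,"g_st_z"); snap("side","g_side")
E
```

```text
[ 468.13612346 -118.92558567] 83.30373857688629 [148.   61.8 148.1  62.5]
pick [-0.5  0.9 -0.1] [-0.4 -0.   4.5] [-0.5  0.3 -2.8] w 0.736 0.737 t 36.5
place [ 0.   0.4 -1.6] [ 0.3 -0.2  4. ] [-0.3 -0.8 -0.3] t 39.2
```

View pics/g_st.png

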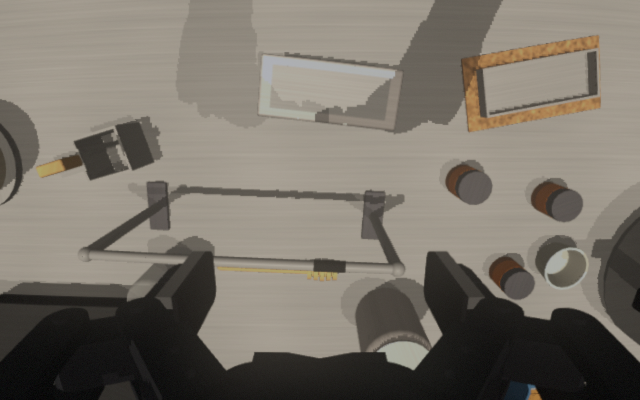

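View pics/g_st_z.png

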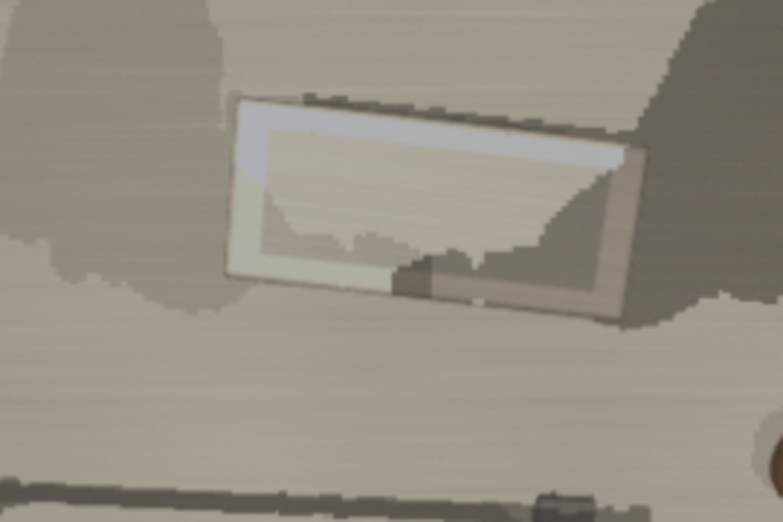

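View pics/g_side.png

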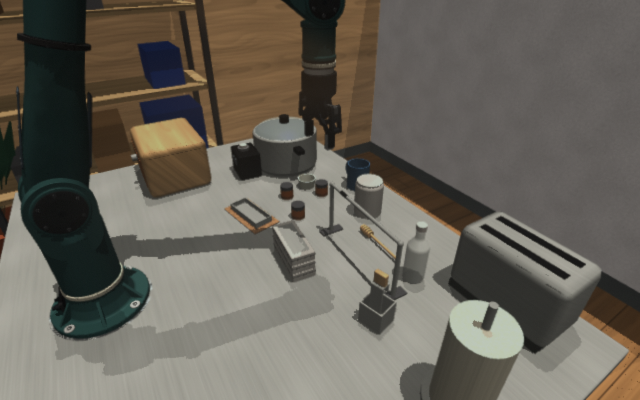

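```bash
python3 - <<'E'
from h import *
f=lambda L:(np.array(L)+.5)/2.9+[180-.5,20-.5]
im,C=load("wrist","g_st")
print("high",rectpose(C,f([(237,98),(649,146),(624,323),(226,277)]),84))
arm.move_ptp([700,130,250],list(down(90))); im2,C=snap("wrist","h_jars")
print(status.current_clock())
E
```

```text
high (array([ 468.35945839, -118.67911158]), np.float64(83.57694122495641), array([148.4,  63.6, 148.8,  63. ]))
41.6667
```

View pics/h_jars.png

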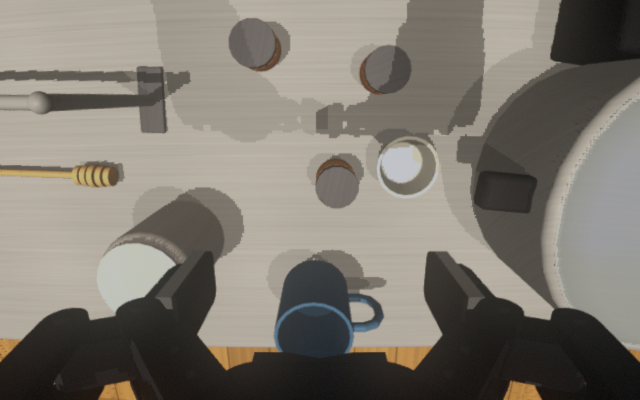

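```bash
cat >> h.py <<'E'
def lids(im,C,guesses,z=48):
    """lid tops: dark grey (low chroma) blobs, circle fit at expected px radius"""
    K,d,R,t=C; out=[]
    g=cv2.medianBlur(cv2.cvtColor(im,cv2.COLOR_BGR2GRAY),3); g=cv2.resize(g,None,fx=3,fy=3,interpolation=cv2.INTER_CUBIC)
    for u,v in guesses:
        X=onplane(C,(u,v),z)[0]; dep=(R@X+t)[2]; r=K[0,0]*22/dep*3
        x0,y0=int(u*3-1.9*r),int(max(0,v*3-1.9*r)); x0=max(0,x0)
        s=g[y0:int(v*3+1.9*r),x0:int(u*3+1.9*r)]
        c=cv2.HoughCircles(s,cv2.HOUGH_GRADIENT,1,100,param1=60,param2=8,minRadius=int(r*.93),maxRadius=int(r*1.07))
        if c is None: out.append(None); continue
        c=c[0,0]; uv=((c[0]+x0+.5)/3-.5,(c[1]+y0+.5)/3-.5)
        out.append((onplane(C,uv,z)[0][:2],uv,c[2]/3))
    return out
def drawc(im,L,name,box,f):
    im=im.copy(); x0,y0,x1,y1=box; z=cv2.resize(im[y0:y1,x0:x1],None,fx=f,fy=f,interpolation=cv2.INTER_CUBIC)
    for l in L:
        if l: cv2.circle(z,(int((l[1][0]-x0)*f),int((l[1][1]-y0)*f)),int(l[2]*f),(0,255,0),1)
    cv2.imwrite(f"pics/{name}.png",z)
E
python3 - <<'E'
from h import *
im,C=load("wrist","h_jars")
L=lids(im,C,[(252,43),(386,69),(337,185)]); print(L)
drawc(im,L,"h_z",(210,0,430,220),2.7)
E
```

```text
[(array([580.48449778,  66.55732313]), (np.float32(253.5), np.float32(41.833332)), np.float32(25.433334)), (array([604.33187364, 188.03800126]), (np.float32(385.5), np.float32(68.5)), np.float32(25.133333)), (array([718.00765664, 143.50770377]), (np.float32(336.5), np.float32(187.5)), np.float32(20.800001))]
```

View pics/h_z.png

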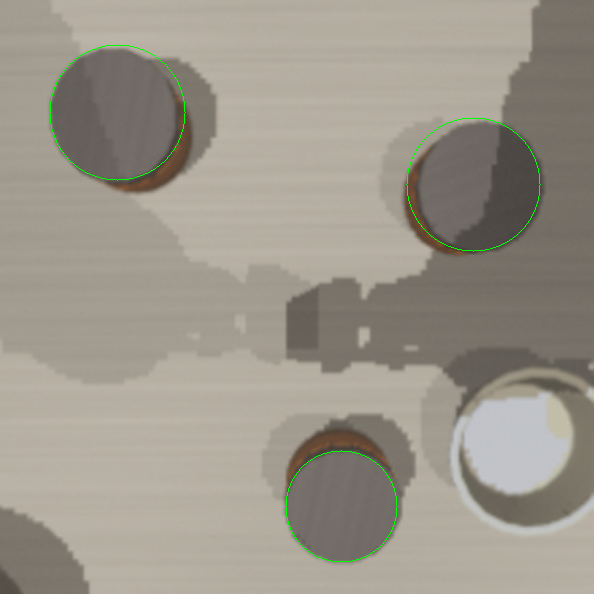

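```bash
python3 - <<'E'
from h import *
im,C=load("wrist","h_jars")
for c in ((113.5,113),(479,185.5),(342,506.5)):
    uv=(np.array(c)+.5)/2.7-.5+[210,0]; print(onplane(C,uv,48)[0], proj(C,onplane(C,uv,48)+[22,0,0])-uv)
C=cam("top"); 
im,_=snap("top","h_top"); print(onplane(C,(337,185),48)); zoom(im,230,160,390,290,5,"h_top_z")
E
```

```text
[580.20432408  64.93521484  48.        ] [[ 1.03238858 25.05532281]]
[604.22511314 189.51758213  48.        ] [[-0.91343346 24.40296419]]
[717.77757427 143.35688243  48.        ] [[-0.20398902 20.94486687]]
[[694.29823438 -29.61853189  48.        ]]
```

View pics/h_top_z.png

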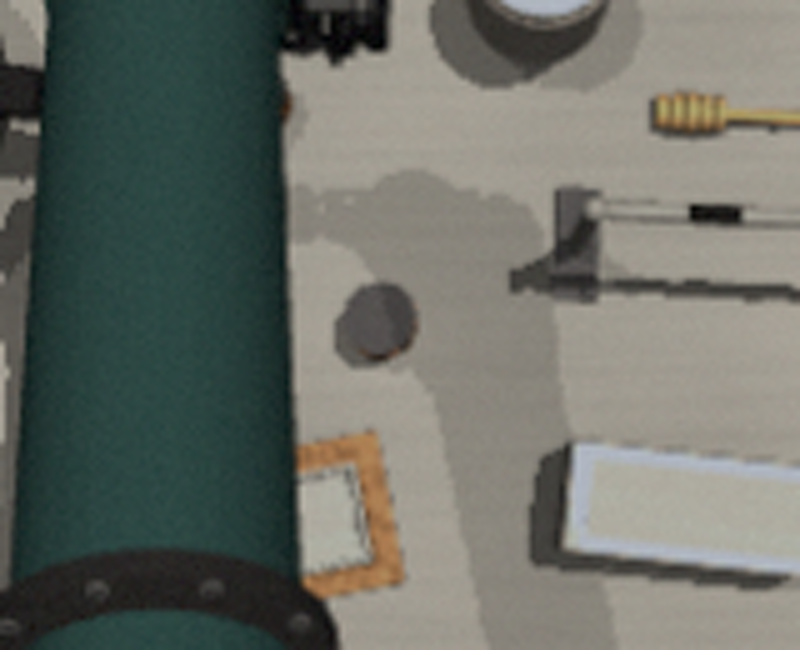

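```bash
python3 - <<'E'
from h import *
for n,c in (("b_mat",[(268,171),(366,188),(318,255),(382,256)]),("g_st",[(475,186),(563,204),(518,285),(566,266)]),("h_jars",[(252,43),(386,69),(337,185),(408,166)])):
    im,C=load("wrist",n); print(n,np.round(onplane(C,c,48)[:,:2],0).tolist())
print(np.round(onplane(cam("top"),[(285.6,187),(257,186)],48)))
E
```

```text
b_mat [[578.0, 67.0], [600.0, 190.0], [692.0, 130.0], [694.0, 215.0]]
g_st [[578.0, 64.0], [602.0, 184.0], [717.0, 141.0], [690.0, 206.0]]
h_jars [[581.0, 65.0], [605.0, 189.0], [715.0, 144.0], [696.0, 214.0]]
[[688. 125.  48.]
 [691. 211.  48.]]
```

```bash
cat >> h.py <<'E'
TR=np.array([451.6,148.3]); TA=np.radians(101.3)
def jar(x,y,sq,slot,op=0.95,zt=22):
    command_gripper(op)
    arm.move_ptp([x,y,zt+50],list(down(sq))); lin((x,y,zt),150); command_gripper(0.0,25); w0=status.current_gripper_width()
    command_gripper(op); lin((x,y,zt+35),200)
    arm.move_ptp([x,y,zt+36],list(down(11.3))); lin((x,y,zt),150)
    command_gripper(0.0,45); w=status.current_gripper_width(); lin((x,y,110),200)
    p=TR+slot*np.array([np.cos(TA),np.sin(TA)])
    arm.move_ptp([p[0],p[1],110],list(down(11.3))); lin((p[0],p[1],zt+7+8),200); f0=F(); lin((p[0],p[1],zt+7+.6),25); f1=F(); w2=status.current_gripper_width()
    command_gripper(0.72); lin((p[0],p[1],110),200); print("jar",w0,w,w2,f0,f1,F(),round(status.current_clock(),1))
E
python3 - <<'E'
from h import *
jar(579,65.5,101,-47.3)
arm.move_ptp([530,140,250],list(down(90))); im,C=snap("wrist","i_tray")
E
```

```text
jar 0.5034319168697978 0.5003524056184387 0.5023932141389327 [-1.   0.6 -1.4] [ 0.9 -0.   0.8] [-0.4  0.3 -0.3] 49.3
```

View pics/i_tray.png

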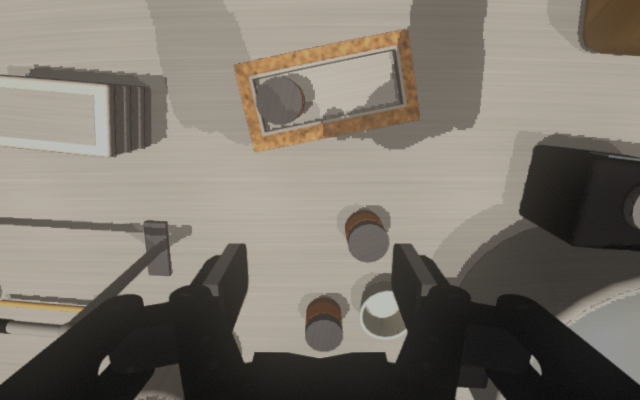

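```bash
python3 - <<'E'
from h import *
im,C=load("wrist","i_tray"); print(onplane(C,[(368,241),(324,333)],48))
jar(603.5,189,101,47.3)
jar(717.5,143.3,60,0,op=0.8)
arm.move_ptp([530,140,250],list(down(90))); im,C=snap("wrist","j_tray"); zoom(im,200,10,450,190,3.1,"j_z")
E
```

```text
[[602.07012838 189.80457362  48.        ]
 [714.11774991 144.2115361   48.        ]]
jar 0.5033233396710661 0.5004273084978308 0.499043069577147 [-0.6  0.7 -2. ] [0.3 1.2 1.9] [-0.4 -0.2 -1.7] 58.1
jar 0.5066843164591165 0.5034841965468473 0.49862634516965215 [ 0.2  0.3 -0.7] [-0.1 -0.4  3.3] [ 0.5 -0.3 -0.5] 65.8
```

View pics/j_tray.png

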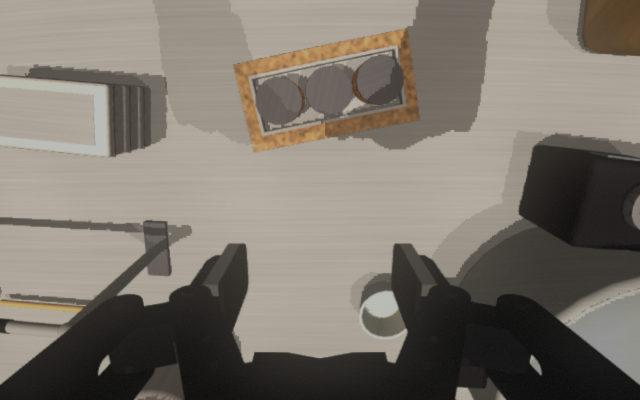

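View pics/j_z.png

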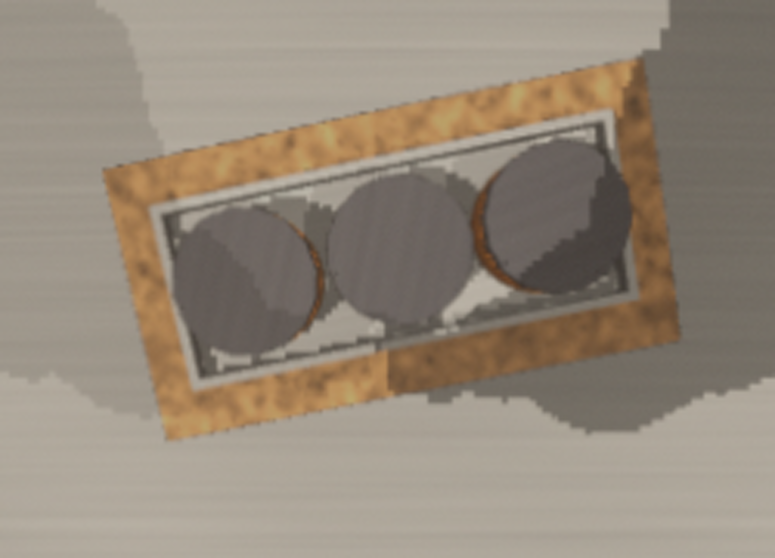

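```bash
python3 - <<'E'
from h import *
arm.move_ptp([690,-205,340],list(down(90))); im,C=snap("wrist","k_rail")
arm.move_ptp([605,-389,320],list(down(90))); im,C=snap("wrist","k_cup")
zoom(im,200,0,440,180,3.3,"k_cup_z")
print(status.current_clock())
E
```

```text
69.0667
```

View pics/k_rail.png

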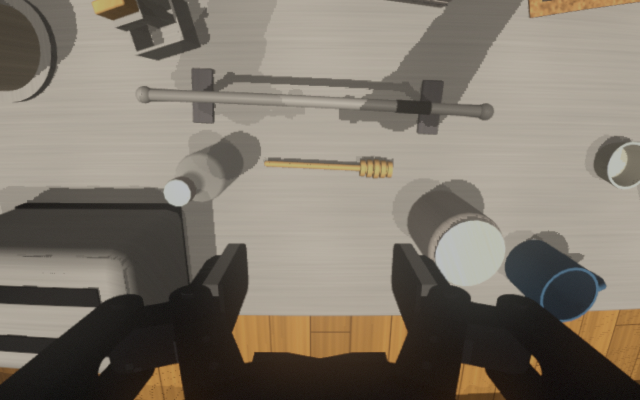

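View pics/k_cup_z.png

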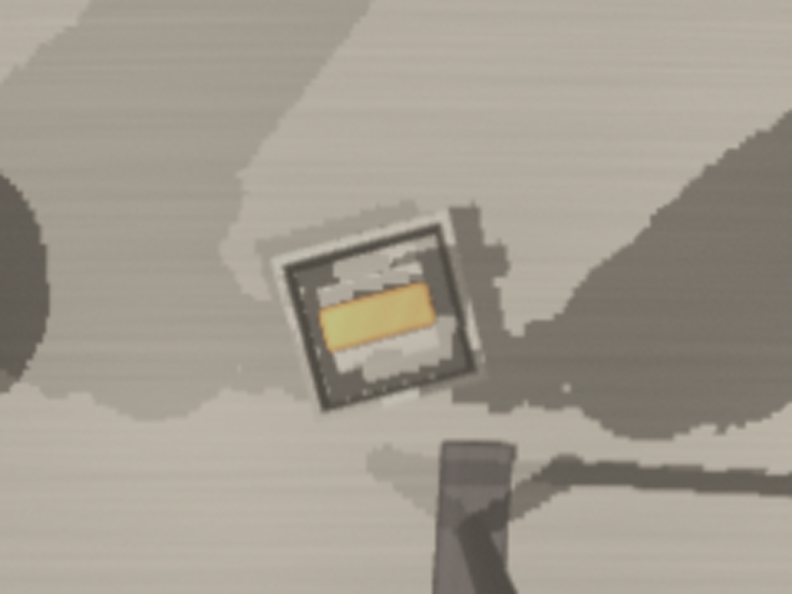

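```bash
python3 - <<'E'
from h import *
np.set_printoptions(precision=2,suppress=True)
im,C=load("wrist","k_cup")
hsv=cv2.cvtColor(im,cv2.COLOR_BGR2HSV); m=cv2.inRange(hsv,(12,90,120),(35,255,255)); m[180:]=0
c=max(cv2.findContours(m,cv2.RETR_EXTERNAL,cv2.CHAIN_APPROX_NONE)[0],key=cv2.contourArea)
print(cv2.boundingRect(c),cv2.minAreaRect(onplane(C,c.reshape(-1,2),147)[:,:2].astype(np.float32)))
print("rim",rectpose(C,(np.array([(272,257),(447,213),(481,372),(322,411)])+.5)/3.3+[199.5,-.5],60))
im,C=load("wrist","k_rail")
zoom(im,120,70,320,140,4,"k_r1"); zoom(im,310,70,510,140,4,"k_r2")
g=cv2.cvtColor(im,cv2.COLOR_BGR2GRAY)
print(g[85:120,300],g[85:125,380])
print(g[100:112,415], g[104,385:445],g[107,385:445])
E
```

```text
(296, 85, 36, 22) ((535.9803466796875, -391.066162109375), (11.440237045288086, 29.56288719177246), 15.033280372619629)
rim (array([ 534.64, -390.96]), np.float64(103.71175466166694), array([59. , 52.3, 55.2, 52.5]))
[152 168 169 171 167 154 150 152 152 144 116 131 145 157 166 175 178 171
 162 153 140 132 142 150 150 149 150 148 151 160 168 167 167 168 168] [ 91  92  92  93  96 108 111 113 113 112 108 112 112 108  95  95 102 108
 112 118 120 114 107 102  96  90  95 107 109 110 110 110 110 110 112 111
 109 113 118 134]
[71 53 51 50 52 53 52 51 51 51 52 51] [115 115 115 113 113 114 113 113 112 111 111 107  79  55  53  52  53  54
  52  53  52  52  53  52  52  51  52  51  51  52  52  50  50  51  51  51
  51  50  52  50  52  52  50  51  50  51  69  93  99  99  98  97  97  98
  96  96  95  96  95  94] [109 109 111 111 111 111 111 112 112 113 112  99  72  55  53  53  51  53
  53  53  54  51  52  51  53  52  51  52  51  52  51  51  52  52  50  50
  52  51  52  51  51  51  51  51  51  55  73 100 111 112 112 113 112 111
 111 109 111 110 110 109]
```

View pics/k_r1.png

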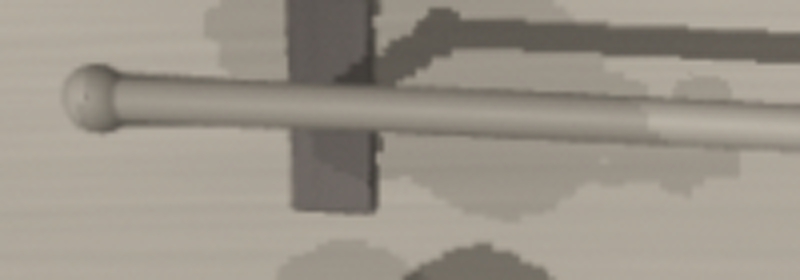

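View pics/k_r2.png

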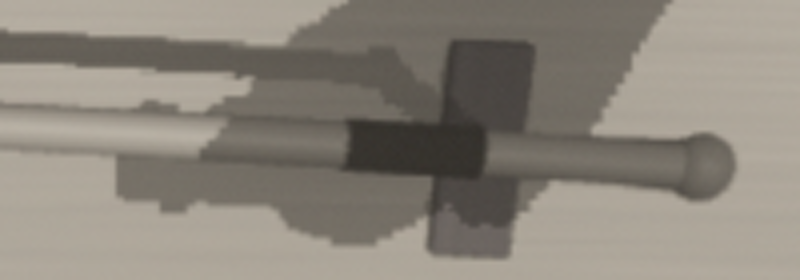

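```bash
python3 - <<'E'
from h import *
np.set_printoptions(precision=2,suppress=True)
im,C=load("wrist","k_rail")
f1=lambda L:(np.array(L)+.5)/4+[119.5,69.5]; f2=lambda L:(np.array(L)+.5)/4+[309.5,69.5]
P=onplane(C,np.vstack([f1([(96,98),(150,99.5),(750,126)]),f2([(30,128),(416,149),(640,159),(707,165)])]),165)
print(P)
v=cv2.fitLine(P[:,:2].astype(np.float32),cv2.DIST_L2,0,.01,.01).ravel(); print(v,np.degrees(np.arctan2(v[1],v[0])))
print("len",np.linalg.norm(P[0]-P[-1]),"mid",(P[0]+P[-1])/2,"band",P[4], np.linalg.norm(P[4]-(P[0]+P[-1])/2))
ends=onplane(cam("top"),[(348.8,201.4),(459.2,206.6),(373,202.6)],165); print("top",ends)
# two-view triangulation of band: k_rail + b_stack/c_stack views
im2,C2=load("wrist","c_stack"); print(tri([C,C2],[f2([(416,149)])[0],(366,287)]))
E
```

```text
[[ 616.69 -356.07  165.  ]
 [ 617.2  -343.95  165.  ]
 [ 623.6  -212.74  165.  ]
 [ 624.01 -204.07  165.  ]
 [ 627.85 -119.72  165.  ]
 [ 629.28  -69.57  165.  ]
 [ 630.31  -54.22  165.  ]]
[   0.04    1.    624.13 -194.34] 87.42376
len 302.16158091471914 mid [ 623.5  -205.15  165.  ] band [ 627.85 -119.72  165.  ] 85.54228347921853
top [[ 629.17  -56.29  165.  ]
 [ 615.45 -359.27  165.  ]
 [ 626.02 -122.15  165.  ]]
[ 627.81 -119.98  165.46]
```

```bash
python3 - <<'E'
from h import *
np.set_printoptions(precision=1,suppress=True)
im,C=load("wrist","k_rail")
print("bottle",onplane(C,[(177,191)],170),onplane(cam("top"),[(447+.5,175.5)],170))
cv2.imwrite
command_gripper(0.42)
arm.move_ptp([536,-391,200],list(down(15))); lin((536,-391,121),120); print(F(),status.current_q())
command_gripper(0.0,70); print(F(),status.current_gripper_width())
snap("wrist","l_grip")
lin((536,-391,140),60); print(F()); lin((536,-391,208),120); snap("side","l_side"); snap("wrist","l_up")
print(status.current_clock())
E
```

```text
bottle [[ 703.  -332.5  170. ]] [[ 700.9 -328.5  170. ]]
[ 0.4 -0.3  0.8] [ 0.1  0.8  0.8  1.9 -0.8  0.8  1.5]
[ 0.  -0.3  3.3] 0.12788071330086345
[-0.6  0.4 -2.2]
72.8167
```

View pics/l_side.png

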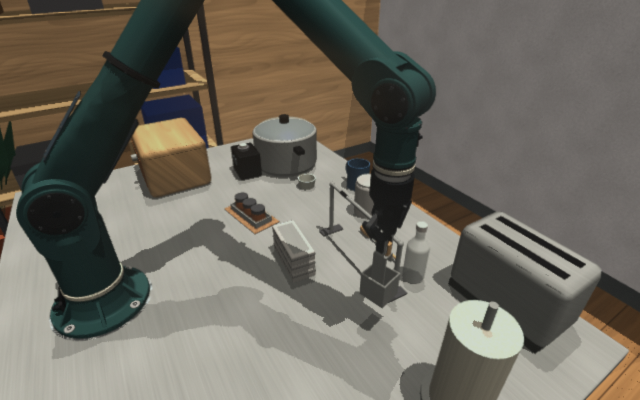

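View pics/l_up.png

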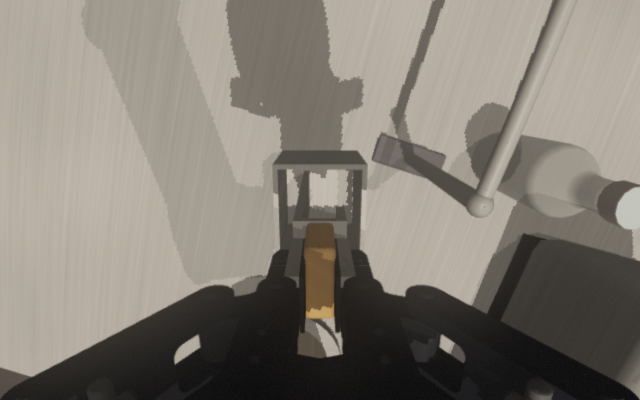

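```bash
cat >> h.py <<'E'
RA=np.radians(87.42); RY=np.array([np.cos(RA),np.sin(RA)]); RX=np.array([RY[1],-RY[0]]); BAND=np.array([627.6,-120.2])
def railpt(dx,dy): # dy relative to the band
    return BAND+dx*RX+dy*RY
RJ=-2.58
E
python3 - <<'E'
from h import *
np.set_printoptions(precision=1,suppress=True)
p=railpt(-70,-160); lin((p[0],p[1],208),150,down(RJ)); print(status.current_eef_pos(),F())
p=railpt(-30,-160); lin((p[0],p[1],208),100); print(F())
snap("wrist","m1"); snap("side","m1s")
E
python3 - <<'E'
from h import *
im=cv2.imread("pics/m1s.png"); zoom(im,320,180,440,310,4.5,"m1z")
E
```

```text
[ 550.1 -277.9  208.1] [-0.5 -0.6 -1.9]
[-0.9 -0.2 -2.1]
```

View pics/m1z.png

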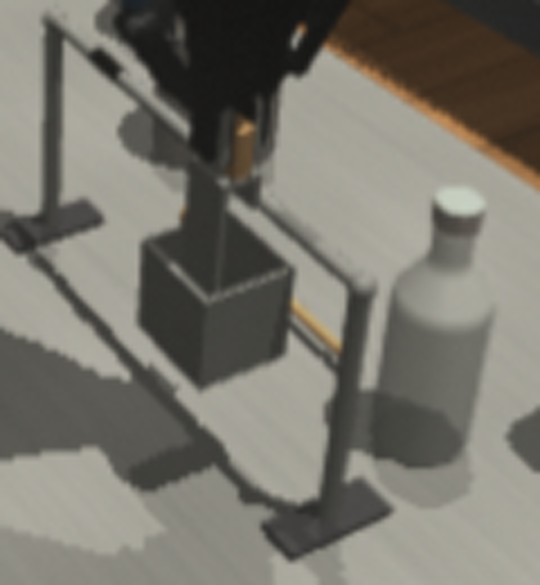

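View pics/m1.png

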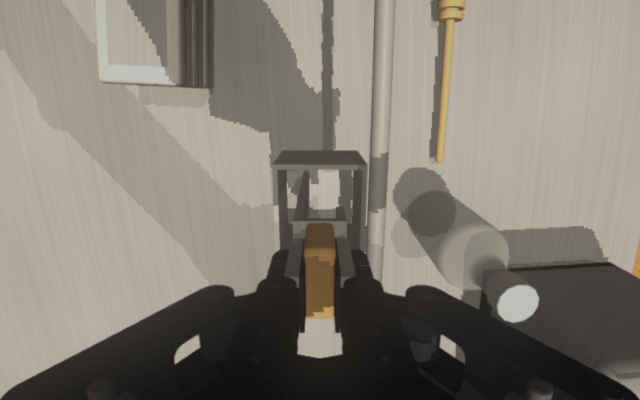

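```bash
python3 - <<'E'
from h import *
for dx in (-20,-14,-8,-4,0):
    p=railpt(dx,-160); lin((p[0],p[1],208),40); f=F(); print(dx,f)
    if np.linalg.norm(f[:2])>6: break
else:
    for z in (195,188,183,180):
        lin((p[0],p[1],z),40); f=F(); print(z,f)
        if f[2]>3 or np.linalg.norm(f[:2])>6: break
im,_=snap("side","n_s"); zoom(im,320,180,440,310,4.5,"n_sz"); snap("wrist","n_w")
print(status.current_clock())
E
```

```text
-20 [ 0.1 -0.5 -2.6]
-14 [-0.1 -0.6 -1.2]
-8 [-0.3 -0.7 -2.1]
-4 [-0.6 -1.  -1.7]
0 [-0.1 -0.2 -1.8]
195 [-0.4 -0.  -2. ]
188 [-0.6 -0.  -1.5]
183 [ 0.3  0.6 -1.2]
180 [ 0.   0.4 -1.7]
77.3083
```

View pics/n_sz.png

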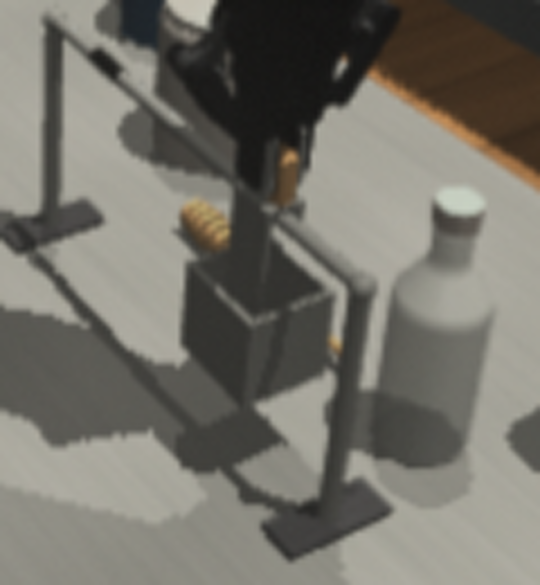

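View pics/n_w.png

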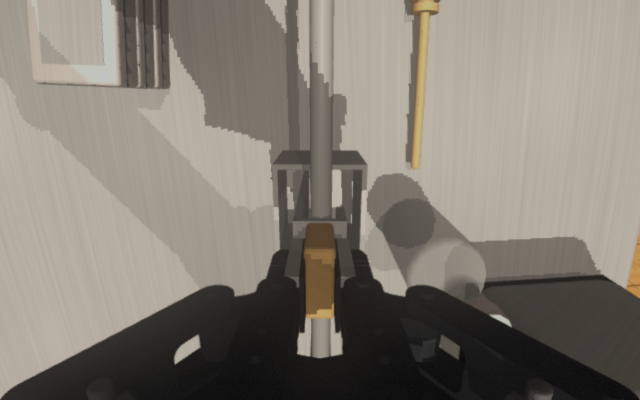

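```bash
python3 - <<'E'
from h import *
p=railpt(0,-160); z=180
while z>174:
    z-=0.7; lin((p[0],p[1],z),15); f=F(); print(round(z,1),f)
    if f[2]>1.5: break
zs=z+0.5; lin((p[0],p[1],zs),15); print(F(),status.current_eef_pos())
for dy in (-120,-80,-40,0):
    p=railpt(0,dy); lin((p[0],p[1],zs),60); f=F(); print(dy,f)
    if abs(f[0])>8 or abs(f[1])>12: break
im,_=snap("wrist","o_w"); im,_=snap("side","o_s"); zoom(im,300,160,440,310,4,"o_sz"); print(status.current_clock())
E
```

```text
179.3 [-0.6 -0.5 -1.6]
178.6 [-1.2  1.4  1.4]
177.9 [-2.1  2.6  5.1]
[-1.4  1.8  5.3] [ 620.50038121 -280.09858522  179.02860543]
-120 [ 0.4 -1.2  6.4]
-80 [ 0.4 -2.5  5.7]
-40 [ 0.3 -2.6  7. ]
0 [ 0.2 -2.6  7.9]
81.675
```

View pics/o_w.png

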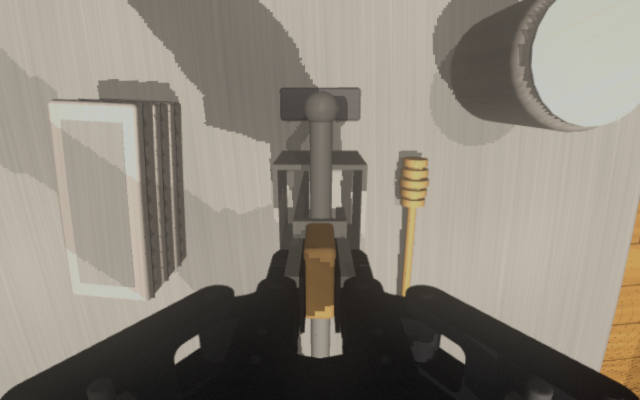

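View pics/o_sz.png

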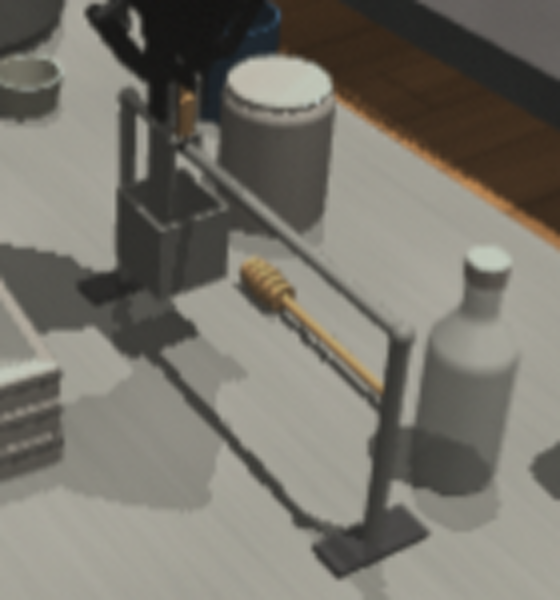

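```bash
python3 - <<'E'
from h import *
p=railpt(0,0); command_gripper(0.3); arm.dwell(0.3); print(F()); lin((p[0],p[1],300),150)
arm.move_ptp([695,-120,320],list(down(90))); arm.dwell(0.3); im,_=snap("wrist","p_w"); zoom(im,220,30,420,180,4,"p_z")
im,_=snap("side","p_s"); zoom(im,300,160,440,310,4,"p_sz"); print(status.current_clock())
E
```

```text
[0.3 0.5 0.2]
84.8
```

View pics/p_z.png

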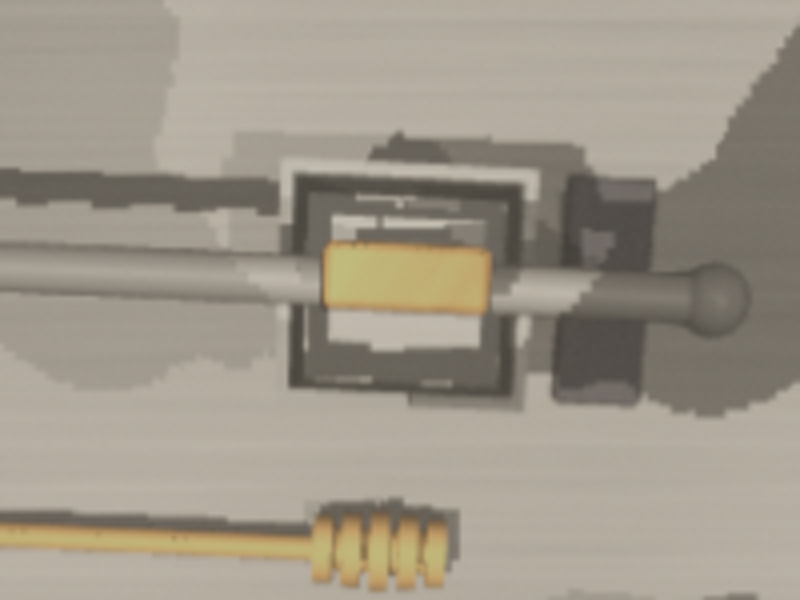

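View pics/p_sz.png

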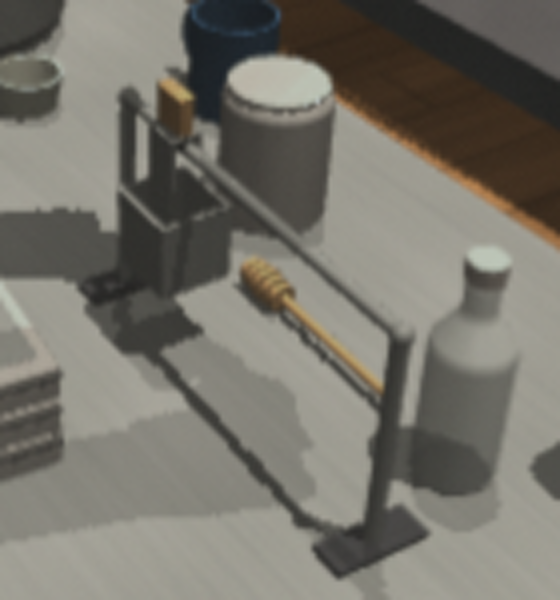

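```bash
python3 - <<'E'
from h import *
np.set_printoptions(precision=1,suppress=True)
im,C=load("wrist","p_w"); f=lambda a:(np.array(a)+.5)/4+[219.5,29.5]
b=onplane(C,f((407,276.5)),204)[0]; e=onplane(C,f((715,300)),165)[0]; print(b,e,np.linalg.norm((b-e)[:2]), (b[:2]-BAND)@RY,(b[:2]-BAND)@RX)
arm.move_ptp([615,430,320],list(down(90))); im,_=snap("wrist","q_btn"); zoom(im,200,0,460,190,3,"q_z")
print(status.current_clock(),F())
E
```

```text
[ 626.4 -118.6  204. ] [630.8 -55.4 165. ] 63.3339894930353 1.5818304826411607 -1.2484435567665153
86.85 [-0.2 -0.4  0.2]
```

View pics/q_z.png

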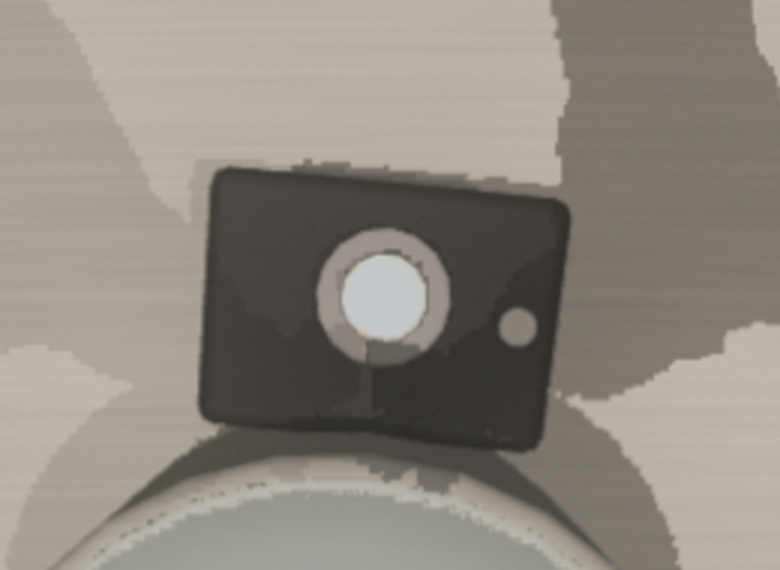

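```bash
python3 - <<'E'
from h import *
np.set_printoptions(precision=1,suppress=True)
im,C=load("wrist","q_btn"); uv=(np.array([385,297])+.5)/3+[199.5,-.5]
for z in (105,110): print(onplane(C,uv,z))
im2=cv2.imread("pics/a_top.png"); zoom(im2,145,205,215,260,9,"q_top")
im3,C3=load("wrist","b_mat"); print(tri([C,C3],[uv,(599,158)]))
E
```

```text
[[547.9 435.9 105. ]]
[[547.9 435.7 110. ]]
[548.2 435.5 116.3]
```

View pics/q_top.png

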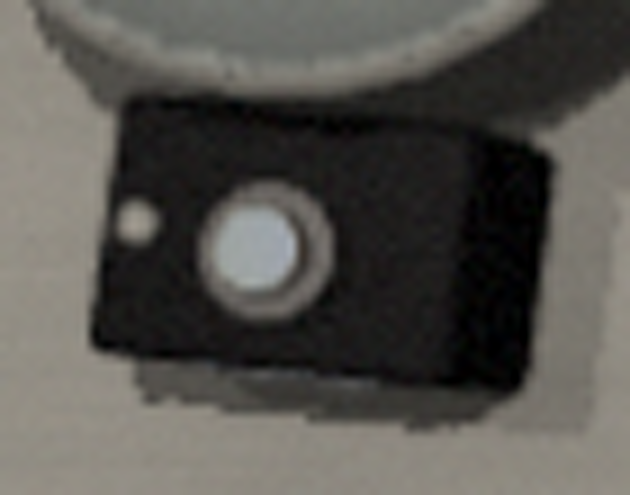

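```bash
python3 - <<'E'
from h import *
snap("top","r_top")
command_gripper(0.0,30)
arm.move_ptp([548,435.7,150],list(down(90))); lin((548,435.7,126),80); f0=status.current_contact_force()[2]; z=126
while z>100:
    z-=1; lin((548,435.7,z),30); f=status.current_contact_force()[2]-f0; print(z,round(f,1),round(status.current_eef_pos()[2],1))
    if f>11: break
arm.dwell(0.3); print(status.current_contact_force(),status.current_eef_pos())
E
```

```text
125 -0.2 125.3
124 0.6 124.1
123 0.0 122.9
122 1.5 122.2
121 2.2 121.2
120 3.9 120.1
119 3.2 119.1
118 3.9 118.1
117 3.5 117.1
116 6.4 116.2
115 9.3 116.1
114 13.9 116.0
[-3.00302928 -0.88984478 14.2010838 ] [548.21921697 435.83150503 116.03317406]
```

View pics/r_top.png

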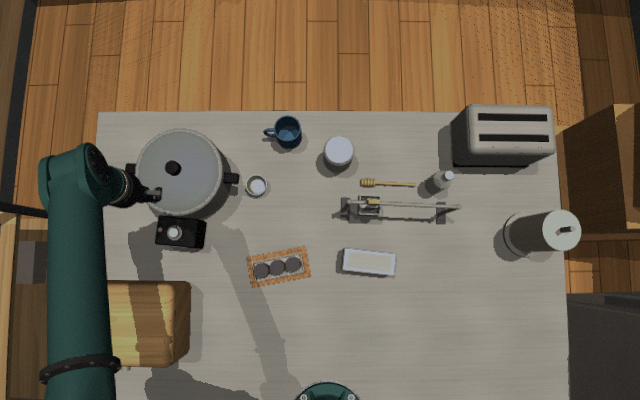

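```bash
python3 - <<'E'
from h import *
lin((548,435.7,127),60); arm.dwell(0.3); print(F()); lin((548,435.7,260),150)
arm.move_ptp([480,330,330],list(down(90))); arm.dwell(0.5)
im,_=snap("top","s_top"); zoom(im,140,110,500,300,2.2,"s_z"); snap("side","s_side"); print(status.current_clock(),F())
E
```

```text
[-0.8 -0.3 -0.1]
94.7083 [ 0.5 -0.3  0.4]
```

View pics/s_z.png

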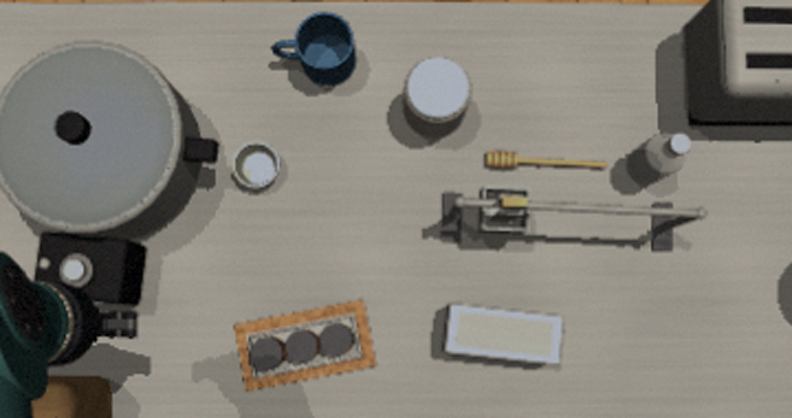

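View pics/s_side.png

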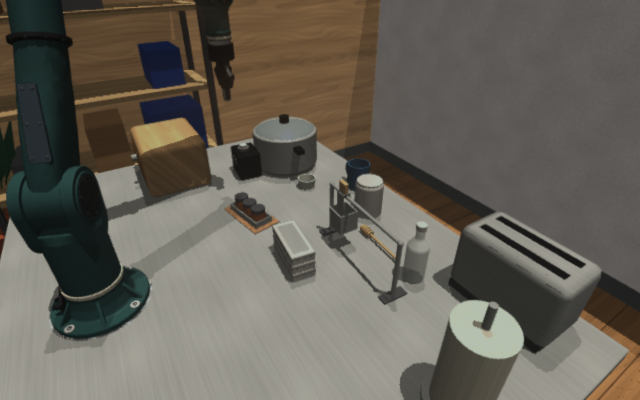

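The pictures show three jars in the tray on the mat, the stack square, the cup hanging on the band and the bystanders where they were. The robot is clear of everything, so I'm handing in.

```bash
python3 - <<'E'
from h import *
arm.sign_off(); print(status.current_clock())
E
```

```text
the job is handed in; nothing more can be done
the job is handed in; nothing more can be done
```

The whole job is done and handed in at about 95 s of the 210 s allowed, with every part in place in my last pictures.

- **Stack and tray:** I set tin_high and tin_low aside on the free patch and put the tray on the mat. It measured about 1 mm and 0.6° from the mat's centre and direction. Both tins went back on the bottom tin in the same order, within about 0.5 mm and 0.5°. The side-camera pictures showed no shift of the bottom tin.
- **Jars:** One jar had been knocked about 30 mm aside during the run, and I found it again before picking it up. All three jars stand upright in a row in the tray.
- **Cup:** I hooked it on the half of the rail away from the band and slid it to the band without lifting it off. It measured about 1.6 mm past the band's centre, which is close to the accuracy of the cameras, and I left it there.
- **Button:** I pressed it last. It touched at about 122 mm and stopped hard at 116 mm, so it made its full 6 mm of travel at 14 N. Then I let it go and backed the arm away.
- **Final check:** The last top and side pictures show the bystanders undisturbed and the robot touching nothing. No check failed. Repeat camera readings of the same object differed by 1–3 mm in places, in line with the calibration.

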